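# Make up the tea tray and the child's breakfast tray

## Robot

A 6-joint arm with a two-finger parallel gripper is mounted at the origin on the work surface. World frame = base frame: x ahead of the robot, y to its left, z up, the work surface at z = 0. Lengths are in m, angles in degrees, forces in N, time in s.
With the tool pointing down it reaches from about 0.3 to 0.75 m from the base axis. Payload 8.5 kg.
Tool frame: the origin (TCP) lies on the centre line of the jaws, within the pads' length; the fingertips stand 19 mm ahead of it and the grasp point (between the pads) is the TCP (env.tcp_to_tips is the z of the fingertips in the tool frame, in m); z points along the fingers, y is the line along which they close (so a half turn about z gives the same grasp; the last joint's range is limited). The gripper opens to 85 mm and grips with 20 to 120 N. Pads are 22 mm wide; open, the fingers measure 114 mm over their backs; the gripper's body (76 mm by 85 mm) begins 54 mm behind the grasp point. The pads swing forward as they close: fully open they stand 13 mm farther back than shut.
Start: joints at [-79.2, 21.807, 74.336, -0, 83.858, -12.336], TCP at [0.216, -0.506, 0.25] pointing down, gripper open.
Joint ranges: [-178.18, 178.18], [-50.72, 133.34], [12.68, 142.11], [-81.47, 261.47], [9.98, 163.14], [-165.26, 165.26]. Speed limits (degrees/s): [136.94, 136.94, 180, 180, 180, 180].

## Interface

Orientations are given as a 3x3 rotation matrix whose columns are the frame's x, y, z axes.
In Python, from rig import env gives the robot as it stands.
- The arm moves only by the tool servo_tool, never from a script. Its argument "steps" is a list of rows, each an object of numbers: "tx", "ty", "tz": the shift along the world's x, y, z in cm; "yaw": the turn about the world's z in degrees; "claw": the finger opening in cm, from 0 to 8.54. In form: [{"tx": .., "ty": .., "tz": .., "yaw": .., "claw": ..}, ...]. A call has 1 to 20 rows; each row shifts and turns the commanded pose from where the row before left it; what a row does not reach is not made up. A row lasts 1/10 s, in which the tool goes at most 50 mm and 8.59 degrees, less where a joint would pass 70% of its speed; a pose out of reach is approached as far as the arm can. A call with a gripper value outside its range is refused whole. The fingers move at their own pace and stop on an object; "newtons" is the grip in N (left out, the last holds). Time passes only in rows, so rows that do not move let the fingers close. It gives the time, the measured TCP pose, the force, the opening and the grip force at its end, in the units of the state.
- env.observe(): the state, without advancing time (a new reading comes with each control period).
- env.get_image(name): name is "scene" or "top" or "wrist"; returns (picture, depth): 400x640x3 uint8, red, green, blue; 400x640 float32, m along the optical axis (not along the pixel's ray), 0 where there is no reading.
- env.camera_model(name): a dict with "fovy" (degrees; the focal length in pixels is half the picture's height over the tangent of half this angle, whatever the lens; pixels are square), "cx", "cy" (the principal point, pixels), "dist_coeffs" ([k1, k2, p1, p2, k3] as OpenCV has them; the pictures are not rectified), "T" (4x4, takes a point from camera to world coordinates). Camera axes: x right, y down, z forward; pixel columns grow to the right and rows downward; lengths in m; the calibration is good to about 2 mm. A picture is of the moment at which its call begins: read the wrist's pose just before it. camera_model takes no time and is no camera call; for the wrist camera it gives the pose at the moment of the call.
- env.close_job(): hands the job in; it is judged then, once.
The state is a dict: "time_s": time; "q": joint angles; "qvel": joint speeds; "joint_efforts": joint torques, N m; "position": TCP position; "tool_rot": TCP orientation; "ft_force": force on the tool from outside, world axes, zero at the start; "wrist_torque": the same for the moment, N m; "grip_width": finger opening in m; "gripper_force": force on a finger pad.
Only numpy, scipy, OpenCV 4.12 (cv2) and the standard library are available. Lean on these libraries where they do the work, as an engineer would, in place of code of your own. Each camera call takes 0.05 s, during which the arm holds its last target. There are 200 camera calls.

## Task

Make up two breakfast trays from the things standing between them. On the oblong aluminium tray stand the teapot and lay the long beech stirring spoon flat beside it; on the round wooden tray stand the sippy cup and the steel snack cup, with the larger grey silicone lid lying on the snack cup so that its mouth is fully covered. Keep the teapot upright and set it down gently, and leave the smaller lid, the short spoon and the honey jar where they are.

Things in the scene. Friction and masses are not known exactly. Their poses are not given: they have to be found in the camera images.
- tea_tray: Oblong aluminium tray, fixed, left or right of the stock. Outside 260 (its x) by 186 mm (its y), plus a loop handle 22 mm out at each x end, up to 26 mm high. Flat floor inside 248 by 174 mm, 3 mm above the shelf; upright rim 18 mm high. Origin: centre of the underside; z up.
- round_tray: Round brown wooden tray, fixed to the shelf, outer diameter 224 mm, flat floor of diameter 196 mm lying 4 mm above the shelf, flared rim 14 mm high. Origin: centre of the underside; z up. It stands on the other side of the stock.
- teapot: Small white ceramic teapot, 0.3 kg. Belly diameter 84 mm, flat foot 60 mm; grip it by its straight round neck, diameter 54 mm, 61 to 76 mm up. On the neck a loose hinged flap, shut by its own weight, up to 83 mm, its thumb tab to 88 mm. Spout along its +x (68 mm out, 73 mm high), loop handle along its -x (69 mm out, 13 to 63 mm high), nothing along y. Origin: centre of the foot's underside; z up.
- long_spoon: The long beech wood stirring spoon, lying flat, 190 mm long; straight handle 11 mm wide and 9 mm high, round bowl 36 mm wide and 11 mm high at its +x end. Underside flat. Origin: middle of the length, on the underside; x along the spoon towards the bowl, z up. It balances about 9 mm from the origin towards the bowl.
- sippy_cup: Teal plastic sippy cup, closed, about 0.16 kg, 89 mm high: straight round body of diameter 60 mm from 30 to 62 mm height (foot 52 mm), screw collar of diameter 63 mm from 62 to 72 mm, on top a spout (to 89 mm) and a white push button vent. Origin: centre of the foot's underside; z up.
- snack_cup: Open stainless steel snack cup without handle, empty, 90 g, 60 mm high, outer diameter 60 mm at the rim tapering evenly to 48 mm at the foot, wall 3 mm. Origin: centre of the foot's underside; z up.
- big_lid: The larger grey hard silicone cup lid: flat disc of diameter 84 mm, 5 mm thick, with a central knob of diameter 18 mm standing up to 24 mm. Flat underside. Origin: centre of the underside; z up.
- small_lid: The smaller grey silicone lid, diameter 56 mm, knob of diameter 16 mm up to 22 mm: too small for the snack cup, stays where it is. Origin: centre of the underside.
- short_spoon: The short beech spoon, 125 mm long, handle 11 mm wide, bowl 26 mm wide, up to 11 mm high; stays where it is. Origin: middle of the length, on the underside; x towards the bowl.
- honey_jar: Honey jar of amber glass with a white screw cap, diameter 52 mm, 68 mm high, 0.28 kg; stays where it is. Origin: centre of the underside.
There are look-alikes about, which are no part of the job. What is shaped like the long_spoon but turquoise is not meant.

How it is judged:
By the outcome, as a careful person would: the job done as asked, in the order asked, and still so for the second after the job is handed in, with the robot touching nothing.
It also fails if it takes over 131 s, if anything falls off the work surface, if the arm or the gripper's body presses on something with over 40 N, if the wrist force passes 120 N, or if a joint passes its speed limit or range.

## Working session

There is one attempt and no reset: what is moved stays moved. The work goes in short steps, Python scripts to look and compute and a tool call to move; the robot and the scene stay as the last step left them, time stands still between calls to the robot, and variables do not carry over. Pictures are saved under pics/ and viewed, at most 14 in all, crops included, and the job is handed in when it is done.

Besides the shell and the picture viewer there is one more tool, called by a JSON object that holds its "op" and its "data", one argument or row to a line. servo_tool: Moves the arm, as the interface text tells. Its arguments: {"type":"object","properties":{"steps":{"type":"array"},"newtons":{"type":"number"}},"required":["steps"]}

```bash
mkdir -p pics; cat > h.py <<'E'
import numpy as np, cv2
from rig import env
def snap(name,fn):
    m=env.camera_model(name); im,d=env.get_image(name)
    cv2.imwrite('pics/'+fn+'.png',im[:,:,::-1]); np.savez('pics/'+fn+'.npz',im=im,d=d,T=m['T'],f=200/np.tan(np.radians(m['fovy']/2)),c=[m['cx'],m['cy']],k=m['dist_coeffs'])
def load(fn): return np.load('pics/'+fn+'.npz')
def rays(S,px):
    K=np.array([[S['f'],0,S['c'][0]],[0,S['f'],S['c'][1]],[0,0,1]])
    p=cv2.undistortPoints(np.array(px,float).reshape(-1,1,2),K,S['k']).reshape(-1,2)
    return np.c_[p,np.ones(len(p))]
def onz(S,px,z):  # intersection with plane z
    r=rays(S,px)@S['T'][:3,:3].T; o=S['T'][:3,3]
    return o+r*((z-o[2])/r[:,2])[:,None]
def cloud(S):
    v,u=np.mgrid[0:400,0:640]; r=rays(S,np.c_[u.ravel(),v.ravel()])
    return ((r*S['d'].reshape(-1,1))@S['T'][:3,:3].T+S['T'][:3,3]).reshape(400,640,3)
E
python3 - <<'E'
from h import *
snap('top','top0');snap('scene','scene0')
print(env.camera_model('top'),env.observe()['time_s'],env.tcp_to_tips)
E
```

```text
{'fovy': 57.912257101833795, 'cx': 323.30421331405, 'cy': 193.7009180679006, 'dist_coeffs': array([-0.01494047,  0.        ,  0.        ,  0.        ,  0.        ]), 'T': array([[-0.02181844, -0.99360556,  0.11077884,  0.39301836],
       [-0.99947229,  0.02434492,  0.02150522, -0.01553613],
       [-0.02406461, -0.11025117, -0.99361239,  0.97699022],
       [ 0.        ,  0.        ,  0.        ,  1.        ]])} 0.1 0.019
```

View pics/top0.png

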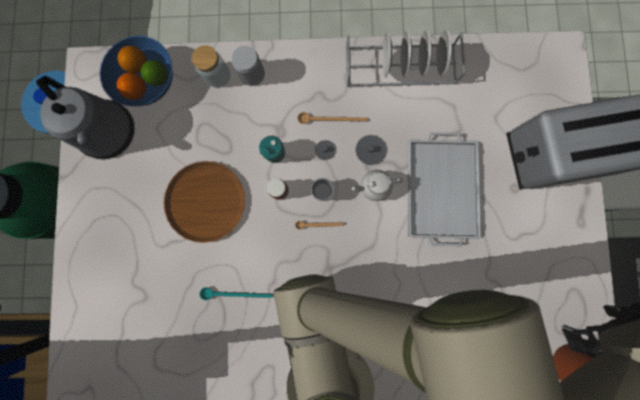

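View pics/scene0.png

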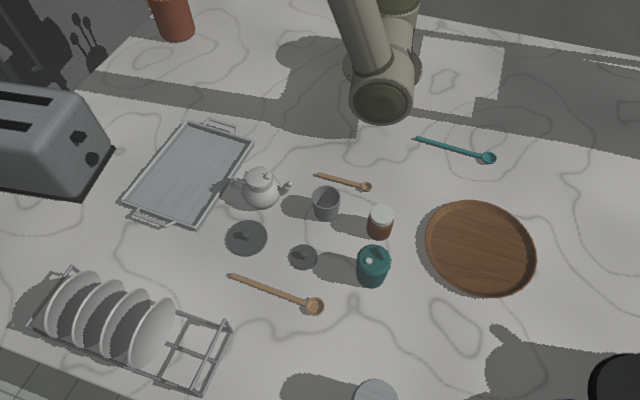

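The top view (up = +x, left = +y) shows the round tray at (205,201), the tea tray at (445,188), the teapot at (376,185), the snack cup at (322,189), the sippy cup at (272,149), the big lid at (371,149) and the long spoon from (300,118) to (369,119). Next I'll enlarge the stock.

```bash
python3 - <<'E'
from h import *
S=load('top0'); im=S['im'][:,:,::-1]
cv2.imwrite('pics/c0.png',cv2.resize(im[100:240,250:425],None,fx=4.5,fy=4.2857,interpolation=cv2.INTER_CUBIC)[:600])
C=cloud(S)
for n,p in dict(floor=(300,260),tray=(445,188),rt=(205,201),tp=(376,180),sip=(272,145),lid=(371,145),lsp=(330,119)).items(): print(n,C[p[1],p[0]].round(3))
E
```

```text
floor [ 0.325  0.072 -0.002]
tray [ 0.509 -0.323  0.003]
rt [0.489 0.329 0.003]
tp [ 0.523 -0.128  0.086]
sip [0.621 0.132 0.079]
lid [ 0.628 -0.126  0.022]
lsp [ 0.708 -0.018  0.008]
```

View pics/c0.png

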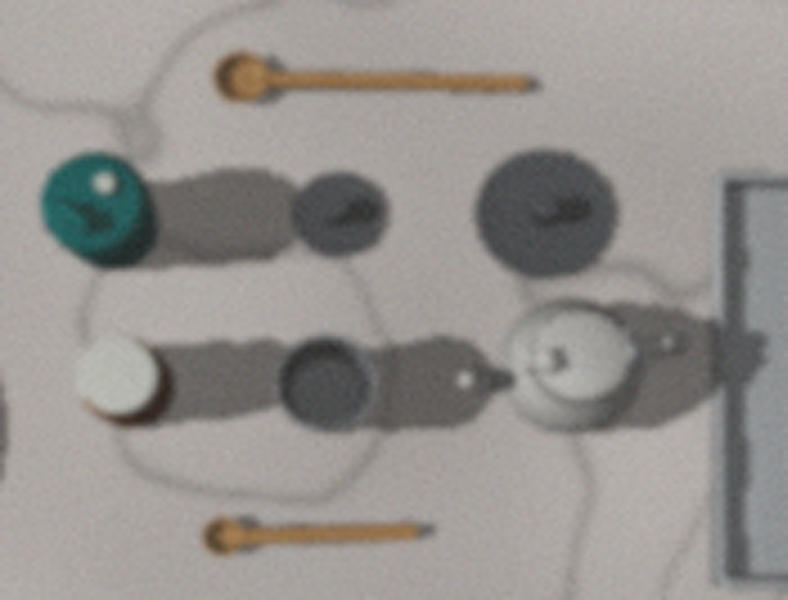

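The crop shows every item clear of its neighbours. The teapot spout points to the left (about +y) and its handle to the right. The long spoon's bowl is also to the left. I'll locate the items from the depth cloud.

```bash
python3 - <<'E'
from h import *
S=load('top0'); C=cloud(S); S2=load('scene0'); C2=cloud(S2)
def cir(z0,z1,x,y,r,tag):
    for n,c in (('top',C),('sc',C2)):
        P=c.reshape(-1,3); m=(P[:,2]>z0)&(P[:,2]<z1)&(np.hypot(P[:,0]-x,P[:,1]-y)<r); Q=P[m]
        if len(Q)<4: print(tag,n,len(Q)); continue
        (cx,cy),rr=cv2.minEnclosingCircle(Q[:,:2].astype(np.float32)); (a,b),(w,h),ang=cv2.minAreaRect(Q[:,:2].astype(np.float32)*1000)
        print(tag,n,len(Q),'circ',np.round([cx,cy,rr],4),'rect',np.round([a,b,w,h,ang],1),'zmax',Q[:,2].max().round(3))
cir(.05,.065,.517,.034,.05,'snack')
cir(.06,.1,.62,.13,.05,'sippy')
cir(.07,.1,.523,-.128,.045,'potlid')
cir(.02,.09,.51,-.12,.1,'pot')
cir(.003,.03,.628,-.126,.055,'biglid')
cir(.013,.03,.628,-.126,.03,'knob')
cir(.005,.02,.70,-.01,.11,'lspoon')
cir(.05,.09,.52,.13,.05,'honey')
cir(.003,.03,.62,-.02,.04,'slid')
cir(.008,.04,.509,-.323,.17,'ttray')
cir(.008,.04,.489,.329,.13,'rtray')
# pixel measures from crop (u=250+x/4.5, v=100+y/4.2857)
f=lambda x,y:(250+x/4.5,100+y/4.2857)
print('spout/tab',onz(S,[f(465,379)],.073),onz(S,[f(552,358)],.087),'handle',onz(S,[f(672,342)],.06))
print('spoon ends',onz(S,[f(214,76),f(540,84)],.008),'lid px',onz(S,[f(546,212)],.005),'snack',onz(S,[f(328,383)],.06))
E
```

```text
snack top 78 circ [0.5084 0.0079 0.0295] rect [510.4  14.1  43.6  58.5  72.7] zmax 0.063
snack sc 171 circ [0.5095 0.0074 0.0306] rect [510.1  12.5  47.9  60.   79.8] zmax 0.063
sippy top 478 circ [0.6184 0.1361 0.0321] rect [618.3 135.9  61.6  62.3  67.7] zmax 0.092
sippy sc 917 circ [0.6195 0.1356 0.0328] rect [620.2 136.2  62.3  62.3  68.2] zmax 0.092
potlid top 382 circ [ 0.5196 -0.1377  0.0294] rect [ 519.1 -136.4   52.3   55.2   50.1] zmax 0.092
potlid sc 508 circ [ 0.5212 -0.1377  0.0294] rect [ 519.8 -136.3   56.4   51.9   63.2] zmax 0.09
pot top 894 circ [ 0.5167 -0.1112  0.092 ] rect [ 524.  -112.1  175.1   83.2   77.6] zmax 0.089
pot sc 1515 circ [ 0.5153 -0.1114  0.0921] rect [ 517.5 -110.5   69.   179.9   23.2] zmax 0.09
biglid top 527 circ [ 0.6254 -0.1248  0.054 ] rect [ 621.7 -125.1   99.9   94.5   41.7] zmax 0.027
biglid sc 871 circ [ 0.6268 -0.1306  0.0479] rect [ 622.5 -125.7   82.4   82.5   17.1] zmax 0.026
knob top 37 circ [ 0.6217 -0.1261  0.0091] rect [ 621.  -126.    14.8   15.9    2.1] zmax 0.027
knob sc 62 circ [ 0.623 -0.126  0.009] rect [ 623.7 -125.8   14
[... 567 characters left out ...]
ax 0.025
ttray top 1292 circ [ 0.5098 -0.3136  0.1602] rect [ 509.2 -283.3  253.7  302.5   87.8] zmax 0.04
ttray sc 1758 circ [ 0.5112 -0.3139  0.1598] rect [ 510.7 -285.   254.3  304.    87.2] zmax 0.04
rtray top 913 circ [0.4893 0.3297 0.1122] rect [488.7 329.9 222.1 220.2  89. ] zmax 0.019
rtray sc 1367 circ [0.4902 0.329  0.1122] rect [489.5 327.9 220.3 220.7  43.2] zmax 0.017
spout/tab [[ 0.50528589 -0.07182279  0.073     ]] [[ 0.51459296 -0.11916024  0.087     ]] handle [[ 0.5261944  -0.19055706  0.06      ]]
spoon ends [[ 0.71442345  0.07212395  0.008     ]
 [ 0.70321107 -0.12766581  0.008     ]] lid px [[ 0.61990598 -0.12856425  0.005     ]] snack [[0.50642641 0.00512925 0.06      ]]
```

```bash
python3 - <<'E'
from h import *
S=load('top0'); C=cloud(S)
print(onz(S,[(411,141),(479,140),(481,238),(408,238)],.018).round(3))
P=C.reshape(-1,3)
h=P[(P[:,1]<-.2)&(P[:,1]>-.45)&(P[:,2]>.012)&(P[:,2]<.022)&(P[:,0]>.35)&(P[:,0]<.65)]
print('rim ext',np.percentile(h[:,:2],[1,5,95,99],axis=0).round(3).tolist())
t=P[(P[:,1]<-.42)&(P[:,2]>.05)&(P[:,0]>.45)&(P[:,0]<.75)]
print('toaster',t.min(0).round(3),t.max(0).round(3))
l=P[(P[:,2]>.004)&(P[:,2]<.02)&(abs(P[:,0]-.709)<.03)&(abs(P[:,1]+.028)<.12)]
print('spoon',[ (round(y,3),np.round(l[abs(l[:,1]-y)<.01].mean(0),4)) for y in (-.11,-.08,-.05,-.02,.01,.03)],l[:,1].min(),l[:,1].max())
# pot: spout/handle points
p=P[(np.hypot(P[:,0]-.52,P[:,1]+.137)<.09)&(np.hypot(P[:,0]-.52,P[:,1]+.137)>.05)&(P[:,2]>.04)]
a=np.degrees(np.arctan2(p[:,1]+.137,p[:,0]-.52)); print('ang',np.median(a[p[:,1]>-.137]),np.median(a[p[:,1]<-.137]),p.shape)
o=env.observe();print(o['tool_rot'].round(3) if hasattr(o['tool_rot'],'round') else o['tool_rot'],o['position'],o['q'])
E
```

```text
[[ 0.637 -0.235  0.018]
 [ 0.635 -0.418  0.018]
 [ 0.373 -0.405  0.018]
 [ 0.378 -0.214  0.018]]
rim ext [[0.363, -0.412], [0.376, -0.409], [0.638, -0.222], [0.645, -0.219]]
toaster [ 0.499 -0.765  0.05 ] [ 0.699 -0.482  0.186]
spoon [(-0.11, array([ 0.7072, -0.1091,  0.008 ])), (-0.08, array([ 0.7081, -0.08  ,  0.0079])), (-0.05, array([ 0.7075, -0.0509,  0.0081])), (-0.02, array([ 0.7077, -0.0203,  0.0081])), (0.01, array([0.7103, 0.0103, 0.0079])), (0.03, array([0.7132, 0.0293, 0.0077]))] -0.11964480395121639 0.0848207193657901
ang 102.72894724571277 -81.78765323080839 (59, 3)
[[ 0.92   0.393 -0.   ]
 [ 0.393 -0.92   0.001]
 [ 0.    -0.001 -1.   ]] [ 0.2160503  -0.50551821  0.24976965] [-7.92003201e+01  2.18375487e+01  7.43804006e+01  4.32760745e-04
  8.38592784e+01 -1.23352144e+01]
```

{"op": "servo_tool", "data": {
  "steps": [
    {"tx": 2.53,"ty": 3.07,"yaw": 6.45,"claw": 8.5},
    {"tx": 2.53,"ty": 3.07,"yaw": 6.45},
    {"tx": 2.53,"ty": 3.07,"yaw": 6.45},
    {"tx": 2.53,"ty": 3.07,"yaw": 6.45},
    {"tx": 2.53,"ty": 3.07,"yaw": 6.45},
    {"tx": 2.53,"ty": 3.07,"yaw": 6.45},
    {"tx": 2.53,"ty": 3.07,"yaw": 6.45},
    {"tx": 2.53,"ty": 3.07,"yaw": 6.45},
    {"tx": 2.53,"ty": 3.07,"yaw": 6.45},
    {"tx": 2.53,"ty": 3.07,"yaw": 6.45},
    {"tx": 2.53,"ty": 3.07,"yaw": 6.45},
    {"tx": 2.52,"ty": 3.03,"yaw": 6.45},
    {"tz": 0},
    {"tz": 0}
  ]
}}

```text
invalid input at $.steps[0]: expected keys tx, ty, tz, yaw, claw
```

```bash
python3 - <<'E'
from h import *
snap('wrist','w0'); o=env.observe(); print(o['position'],np.degrees(np.arctan2(o['tool_rot'][1][0],o['tool_rot'][0][0])),o['q'])
S=load('w0');P=cloud(S).reshape(-1,3)
for z0,z1,r in((.062,.1,.045),(.077,.1,.045),(.02,.045,.08)):
  Q=P[(P[:,2]>z0)&(P[:,2]<z1)&(np.hypot(P[:,0]-.52,P[:,1]+.137)<r)]
  if len(Q)>5: print(len(Q),cv2.minEnclosingCircle(Q[:,:2].astype(np.float32)),Q[:,:2].min(0),Q[:,:2].max(0))
E
```

```text
[ 0.21607105 -0.50557717  0.24988629] 23.13695261524738 [-7.91994161e+01  2.18323857e+01  7.43688087e+01  6.40932170e-04
  8.38598064e+01 -1.23364447e+01]
```

View pics/w0.png

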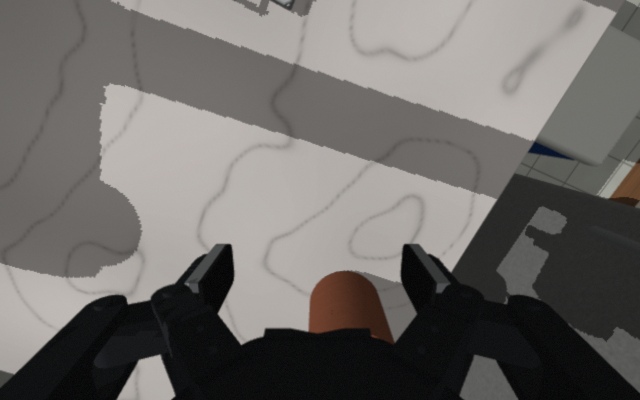

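The move was refused because every row needs all five keys. The picture therefore only shows bare counter from the start pose, with the open fingers at (215,275) and (425,275).

{"op": "servo_tool", "data": {
  "steps": [
    {"tx": 2.53,"ty": 3.07,"tz": 0,"yaw": 6.45,"claw": 8.5},
    {"tx": 2.53,"ty": 3.07,"tz": 0,"yaw": 6.45,"claw": 8.5},
    {"tx": 2.53,"ty": 3.07,"tz": 0,"yaw": 6.45,"claw": 8.5},
    {"tx": 2.53,"ty": 3.07,"tz": 0,"yaw": 6.45,"claw": 8.5},
    {"tx": 2.53,"ty": 3.07,"tz": 0,"yaw": 6.45,"claw": 8.5},
    {"tx": 2.53,"ty": 3.07,"tz": 0,"yaw": 6.45,"claw": 8.5},
    {"tx": 2.53,"ty": 3.07,"tz": 0,"yaw": 6.45,"claw": 8.5},
    {"tx": 2.53,"ty": 3.07,"tz": 0,"yaw": 6.45,"claw": 8.5},
    {"tx": 2.53,"ty": 3.07,"tz": 0,"yaw": 6.45,"claw": 8.5},
    {"tx": 2.53,"ty": 3.07,"tz": 0,"yaw": 6.45,"claw": 8.5},
    {"tx": 2.53,"ty": 3.07,"tz": 0,"yaw": 6.45,"claw": 8.5},
    {"tx": 2.52,"ty": 3.03,"tz": 0,"yaw": 6.45,"claw": 8.5},
    {"tx": 0,"ty": 0,"tz": 0,"yaw": 0,"claw": 8.5},
    {"tx": 0,"ty": 0,"tz": 0,"yaw": 0,"claw": 8.5}
  ],
  "newtons": 30
}}

```text
time_s: 1.55
position: [0.5196, -0.1373, 0.25]
tool_rot: [[-0.184, 0.983, -0.001], [0.983, 0.184, 0.0], [0.0, -0.001, -1.0]]
ft_force: [-0.5, 0.2, -0.0]
grip_width: 0.0848
gripper_force: 0.0
```

```bash
cat > w.py <<'E'
from h import *
import sys
def st():
    o=env.observe(); R=np.array(o['tool_rot']); print('t',round(o['time_s'],2),'pos',np.round(o['position'],4),'yawx',round(np.degrees(np.arctan2(R[1,0],R[0,0])),1),'F',np.round(o['ft_force'],1),'w',round(o['grip_width'],4),'g',o['gripper_force'],'q1,q6',np.round([o['q'][0],o['q'][5]],0))
E
python3 - <<'E'
from w import *
snap('wrist','w1'); st()
S=load('w1');P=cloud(S).reshape(-1,3)
for z0,z1,r in((.062,.1,.045),(.077,.1,.045),(.02,.045,.08)):
  Q=P[(P[:,2]>z0)&(P[:,2]<z1)&(np.hypot(P[:,0]-.52,P[:,1]+.137)<r)]
  if len(Q)>5: print(len(Q),cv2.minEnclosingCircle(Q[:,:2].astype(np.float32)),Q[:,:2].min(0),Q[:,:2].max(0))
E
```

```text
t 1.6 pos [ 0.5193 -0.138   0.2501] yawx 100.5 F [ 0.3 -0.3  0.3] w 0.0853 g 0.0 q1,q6 [-28. -38.]
2019 ((0.5204585194587708, -0.14497879147529602), 0.0364501066505909) [ 0.49155689 -0.18059774] [ 0.54486699 -0.10884238]
1902 ((0.5187667608261108, -0.1382933408021927), 0.028945041820406914) [ 0.49210015 -0.16630995] [ 0.54455917 -0.10974789]
495 ((0.5167894959449768, -0.13204579055309296), 0.04563545435667038) [ 0.47682747 -0.17751021] [ 0.55988512 -0.08858563]
```

View pics/w1.png

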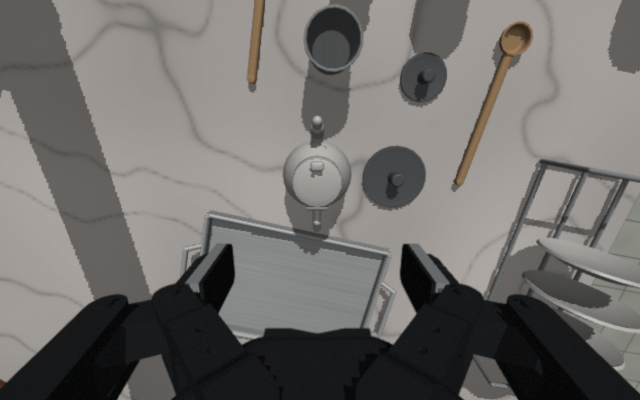

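The wrist view shows the pot aligned with the tool: spout at (317,120), flap at (317,180), handle at (317,222). That puts its centre at (0.5185, -0.138), so I'll descend and grip.

{"op": "servo_tool", "data": {
  "steps": [
    {"tx": 0,"ty": 0,"tz": -3,"yaw": 0,"claw": 8.5},
    {"tx": 0,"ty": 0,"tz": -3,"yaw": 0,"claw": 8.5},
    {"tx": 0,"ty": 0,"tz": -3,"yaw": 0,"claw": 8.5},
    {"tx": 0,"ty": 0,"tz": -3,"yaw": 0,"claw": 8.5},
    {"tx": 0,"ty": 0,"tz": -2,"yaw": 0,"claw": 8.5},
    {"tx": 0,"ty": 0,"tz": -2,"yaw": 0,"claw": 8.5},
    {"tx": 0,"ty": 0,"tz": -1.5,"yaw": 0,"claw": 8.5},
    {"tx": 0,"ty": 0,"tz": 0,"yaw": 0,"claw": 8.5},
    {"tx": 0,"ty": 0,"tz": 0,"yaw": 0,"claw": 7},
    {"tx": 0,"ty": 0,"tz": 0,"yaw": 0,"claw": 6.2},
    {"tx": 0,"ty": 0,"tz": 0,"yaw": 0,"claw": 5.8},
    {"tx": 0,"ty": 0,"tz": 0,"yaw": 0,"claw": 5.8},
    {"tx": 0,"ty": 0,"tz": 0,"yaw": 0,"claw": 5.8},
    {"tx": 0,"ty": 0,"tz": 0,"yaw": 0,"claw": 5.8}
  ],
  "newtons": 30
}}

```text
time_s: 3.0
position: [0.5197, -0.1377, 0.0755]
tool_rot: [[-0.183, 0.983, 0.0], [0.983, 0.183, -0.0], [-0.0, 0.0, -1.0]]
ft_force: [-0.5, 0.5, 0.4]
grip_width: 0.0584
gripper_force: 0.0
```

{"op": "servo_tool", "data": {
  "steps": [
    {"tx": 0,"ty": 0,"tz": 0,"yaw": 0,"claw": 5},
    {"tx": 0,"ty": 0,"tz": 0,"yaw": 0,"claw": 4.5},
    {"tx": 0,"ty": 0,"tz": 0,"yaw": 0,"claw": 4.5},
    {"tx": 0,"ty": 0,"tz": 0,"yaw": 0,"claw": 4.5},
    {"tx": 0,"ty": 0,"tz": 0,"yaw": 0,"claw": 4.5},
    {"tx": 0,"ty": 0,"tz": 0,"yaw": 0,"claw": 4.5}
  ],
  "newtons": 30
}}

```text
time_s: 3.6
position: [0.5195, -0.1378, 0.0757]
tool_rot: [[-0.183, 0.983, -0.0], [0.983, 0.183, -0.0], [-0.0, -0.0, -1.0]]
ft_force: [-1.8, 0.4, 5.4]
grip_width: 0.0528
gripper_force: 31.0
```

{"op": "servo_tool", "data": {
  "steps": [
    {"tx": 0,"ty": 0,"tz": 0.5,"yaw": 0,"claw": 4.5},
    {"tx": 0,"ty": 0,"tz": 1,"yaw": 0,"claw": 4.5},
    {"tx": 0,"ty": 0,"tz": 1.5,"yaw": 0,"claw": 4.5},
    {"tx": 0,"ty": 0,"tz": 1.5,"yaw": 0,"claw": 4.5},
    {"tx": 0,"ty": 0,"tz": 1,"yaw": 0,"claw": 4.5},
    {"tx": 0,"ty": 0,"tz": 0.5,"yaw": 0,"claw": 4.5},
    {"tx": 0,"ty": 0,"tz": 0,"yaw": 0,"claw": 4.5},
    {"tx": 0,"ty": 0,"tz": 0,"yaw": 0,"claw": 4.5}
  ],
  "newtons": 30
}}

```text
time_s: 4.4
position: [0.5193, -0.1376, 0.1349]
tool_rot: [[-0.183, 0.983, -0.001], [0.983, 0.183, 0.0], [0.001, -0.001, -1.0]]
ft_force: [-0.1, 0.1, -3.7]
grip_width: 0.0527
gripper_force: 32.3
```

```bash
python3 - <<'E'
from w import *
snap('scene','s1'); st()
S=load('s1'); im=S['im'][:,:,::-1]; cv2.imwrite('pics/s1c.png',cv2.resize(im[60:260,120:400],None,fx=2.8,fy=2.8,interpolation=cv2.INTER_CUBIC))
E
```

```text
t 4.45 pos [ 0.5193 -0.1376  0.1347] yawx 100.5 F [ 0.2  0.1 -2.9] w 0.0527 g 32.29425399658339 q1,q6 [-27. -38.]
```

View pics/s1c.png

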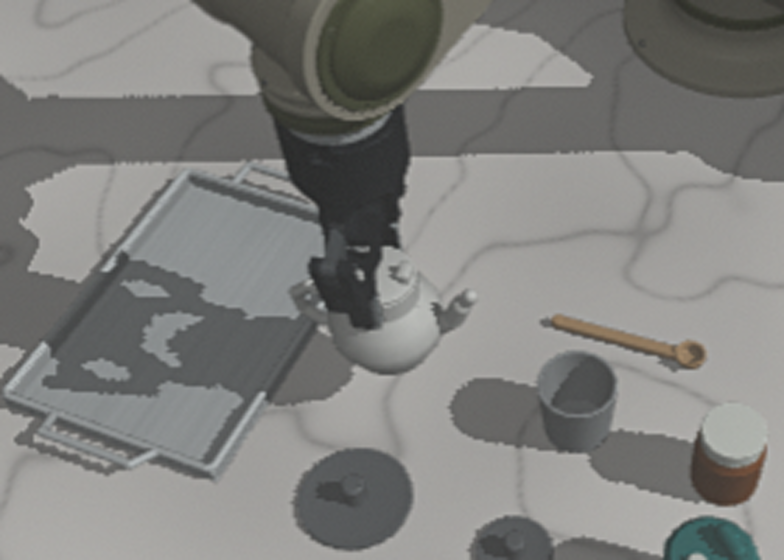

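The pot is held upright and lifted clear of the counter: spout at (470,295), handle at (300,290), and the wrist reads its 3 N weight. I'll carry it to the outer half of the tray and turn its spout towards +x.

{"op": "servo_tool", "data": {
  "steps": [
    {"tx": -0.1,"ty": -0.8,"tz": 0,"yaw": -4,"claw": 4.5},
    {"tx": -0.1,"ty": -1.5,"tz": 0,"yaw": -6.5,"claw": 4.5},
    {"tx": -0.1,"ty": -1.5,"tz": 0,"yaw": -6.5,"claw": 4.5},
    {"tx": -0.1,"ty": -1.5,"tz": 0,"yaw": -6.5,"claw": 4.5},
    {"tx": -0.1,"ty": -1.5,"tz": 0,"yaw": -6.5,"claw": 4.5},
    {"tx": -0.1,"ty": -1.5,"tz": 0,"yaw": -6.5,"claw": 4.5},
    {"tx": -0.1,"ty": -1.5,"tz": 0,"yaw": -6.5,"claw": 4.5},
    {"tx": -0.1,"ty": -1.5,"tz": 0,"yaw": -6.5,"claw": 4.5},
    {"tx": -0.1,"ty": -1.5,"tz": 0,"yaw": -6.5,"claw": 4.5},
    {"tx": -0.1,"ty": -1.5,"tz": 0,"yaw": -6.5,"claw": 4.5},
    {"tx": -0.1,"ty": -1.5,"tz": 0,"yaw": -6.5,"claw": 4.5},
    {"tx": -0.1,"ty": -1.5,"tz": 0,"yaw": -6.5,"claw": 4.5},
    {"tx": -0.1,"ty": -1.5,"tz": 0,"yaw": -6.5,"claw": 4.5},
    {"tx": -0.1,"ty": -1.5,"tz": 0,"yaw": -6.5,"claw": 4.5},
    {"tx": 0,"ty": -1,"tz": 0,"yaw": -6.5,"claw": 4.5},
    {"tx": 0,"ty": -0.5,"tz": 0,"yaw": -6.5,"claw": 4.5},
    {"tx": 0,"ty": 0,"tz": 0,"yaw": -2.7,"claw": 4.5},
    {"tx": 0,"ty": 0,"tz": 0,"yaw": 0,"claw": 4.5},
    {"tx": 0,"ty": 0,"tz": 0,"yaw": 0,"claw": 4.5}
  ],
  "newtons": 30
}}

```text
time_s: 6.35
position: [0.5055, -0.3555, 0.1347]
tool_rot: [[0.998, -0.062, -0.001], [-0.062, -0.998, 0.001], [-0.001, -0.001, -1.0]]
ft_force: [0.5, -0.3, -3.0]
grip_width: 0.0529
gripper_force: 32.3
```

{"op": "servo_tool", "data": {
  "steps": [
    {"tx": 0,"ty": 0,"tz": -0.5,"yaw": 0,"claw": 4.5},
    {"tx": 0,"ty": 0,"tz": -1,"yaw": 0,"claw": 4.5},
    {"tx": 0,"ty": 0,"tz": -1,"yaw": 0,"claw": 4.5},
    {"tx": 0,"ty": 0,"tz": -1,"yaw": 0,"claw": 4.5},
    {"tx": 0,"ty": 0,"tz": -0.7,"yaw": 0,"claw": 4.5},
    {"tx": 0,"ty": 0,"tz": -0.5,"yaw": 0,"claw": 4.5},
    {"tx": 0,"ty": 0,"tz": -0.3,"yaw": 0,"claw": 4.5},
    {"tx": 0,"ty": 0,"tz": -0.1,"yaw": 0,"claw": 4.5},
    {"tx": 0,"ty": 0,"tz": -0.1,"yaw": 0,"claw": 4.5},
    {"tx": 0,"ty": 0,"tz": -0.1,"yaw": 0,"claw": 4.5},
    {"tx": 0,"ty": 0,"tz": -0.1,"yaw": 0,"claw": 4.5},
    {"tx": 0,"ty": 0,"tz": 0,"yaw": 0,"claw": 4.5},
    {"tx": 0,"ty": 0,"tz": 0,"yaw": 0,"claw": 4.5}
  ],
  "newtons": 30
}}

```text
time_s: 7.65
position: [0.5056, -0.3558, 0.0814]
tool_rot: [[0.998, -0.064, 0.0], [-0.064, -0.998, -0.0], [0.0, 0.0, -1.0]]
ft_force: [0.1, -0.1, -3.6]
grip_width: 0.0529
gripper_force: 32.3
```

{"op": "servo_tool", "data": {
  "steps": [
    {"tx": 0,"ty": 0,"tz": -0.1,"yaw": 0,"claw": 4.5},
    {"tx": 0,"ty": 0,"tz": -0.05,"yaw": 0,"claw": 4.5},
    {"tx": 0,"ty": 0,"tz": -0.05,"yaw": 0,"claw": 4.5},
    {"tx": 0,"ty": 0,"tz": 0,"yaw": 0,"claw": 4.5},
    {"tx": 0,"ty": 0,"tz": 0,"yaw": 0,"claw": 4.5}
  ],
  "newtons": 30
}}

```text
time_s: 8.15
position: [0.5056, -0.3558, 0.0793]
tool_rot: [[0.998, -0.064, 0.0], [-0.064, -0.998, 0.0], [0.0, -0.0, -1.0]]
ft_force: [0.0, 1.2, -3.0]
grip_width: 0.0529
gripper_force: 32.3
```

{"op": "servo_tool", "data": {
  "steps": [
    {"tx": 0,"ty": 0,"tz": -0.05,"yaw": 0,"claw": 4.5},
    {"tx": 0,"ty": 0,"tz": -0.05,"yaw": 0,"claw": 4.5},
    {"tx": 0,"ty": 0,"tz": 0,"yaw": 0,"claw": 4.5},
    {"tx": 0,"ty": 0,"tz": 0,"yaw": 0,"claw": 4.5}
  ],
  "newtons": 30
}}

```text
time_s: 8.55
position: [0.5057, -0.3558, 0.0788]
tool_rot: [[0.998, -0.064, 0.0], [-0.064, -0.998, -0.0], [0.001, 0.0, -1.0]]
ft_force: [-1.6, 1.7, 3.0]
grip_width: 0.0527
gripper_force: 32.8
```

{"op": "servo_tool", "data": {
  "steps": [
    {"tx": 0,"ty": 0,"tz": 0,"yaw": 0,"claw": 5.5},
    {"tx": 0,"ty": 0,"tz": 0,"yaw": 0,"claw": 6.2},
    {"tx": 0,"ty": 0,"tz": 0,"yaw": 0,"claw": 7.5},
    {"tx": 0,"ty": 0,"tz": 0,"yaw": 0,"claw": 8.5},
    {"tx": 0,"ty": 0,"tz": 0,"yaw": 0,"claw": 8.5},
    {"tx": 0,"ty": 0,"tz": 0,"yaw": 0,"claw": 8.5},
    {"tx": 0,"ty": 0,"tz": 1,"yaw": 0,"claw": 8.5},
    {"tx": 0,"ty": 0,"tz": 2,"yaw": 0,"claw": 8.5},
    {"tx": 0,"ty": 0,"tz": 3,"yaw": 0,"claw": 8.5},
    {"tx": 0,"ty": 0,"tz": 4,"yaw": 0,"claw": 8.5},
    {"tx": 0,"ty": 0,"tz": 3,"yaw": 0,"claw": 8.5}
  ],
  "newtons": 30
}}

```text
time_s: 9.65
position: [0.5057, -0.3559, 0.2116]
tool_rot: [[0.998, -0.064, 0.002], [-0.064, -0.998, -0.002], [0.002, 0.002, -1.0]]
ft_force: [0.1, 0.1, -0.0]
grip_width: 0.0848
gripper_force: 0.0
```

{"op": "servo_tool", "data": {
  "steps": [
    {"tx": 1.45,"ty": 2.45,"tz": 0,"yaw": 6.5,"claw": 6},
    {"tx": 1.45,"ty": 2.45,"tz": 0,"yaw": 6.5,"claw": 6},
    {"tx": 1.45,"ty": 2.45,"tz": 0,"yaw": 6.5,"claw": 6},
    {"tx": 1.45,"ty": 2.45,"tz": 0,"yaw": 6.5,"claw": 6},
    {"tx": 1.45,"ty": 2.45,"tz": 0,"yaw": 6.5,"claw": 6},
    {"tx": 1.45,"ty": 2.45,"tz": 0,"yaw": 6.5,"claw": 6},
    {"tx": 1.45,"ty": 2.45,"tz": 0,"yaw": 6.5,"claw": 6},
    {"tx": 1.45,"ty": 2.45,"tz": 0,"yaw": 6.5,"claw": 6},
    {"tx": 1.45,"ty": 2.45,"tz": 0,"yaw": 6.5,"claw": 6},
    {"tx": 1.45,"ty": 2.45,"tz": 0,"yaw": 6.5,"claw": 6},
    {"tx": 1.45,"ty": 2.45,"tz": 0,"yaw": 6.5,"claw": 6},
    {"tx": 1.45,"ty": 2.45,"tz": 0,"yaw": 6.5,"claw": 6},
    {"tx": 1.45,"ty": 2.45,"tz": 0,"yaw": 6.5,"claw": 6},
    {"tx": 1.4,"ty": 2.2,"tz": -2,"yaw": 6.2,"claw": 6},
    {"tx": 0,"ty": 0,"tz": -2,"yaw": 0,"claw": 6},
    {"tx": 0,"ty": 0,"tz": 0,"yaw": 0,"claw": 6},
    {"tx": 0,"ty": 0,"tz": 0,"yaw": 0,"claw": 6}
  ]
}}

```text
time_s: 11.35
position: [0.7081, -0.0156, 0.1693]
tool_rot: [[0.052, 0.999, 0.0], [0.999, -0.052, -0.0], [-0.0, 0.0, -1.0]]
ft_force: [-0.2, 0.4, 0.3]
grip_width: 0.0598
gripper_force: 0.0
```

```bash
python3 - <<'E'
from w import *
snap('wrist','w2'); snap('top','t2'); st()
S=load('w2');P=cloud(S).reshape(-1,3)
Q=P[(P[:,2]>.004)&(P[:,2]<.025)&(abs(P[:,0]-.709)<.04)&(abs(P[:,1]+.02)<.13)]
print(len(Q),cv2.minAreaRect(Q[:,:2].astype(np.float32)*1000))
for y in (-.11,-.08,-.05,-.02,.01,.03): print(y,Q[abs(Q[:,1]-y)<.008].mean(0).round(4))
print(Q[:,1].min(),Q[:,1].max())
T=load('t2'); C=cloud(T).reshape(-1,3)
p=C[(np.hypot(C[:,0]-.505,C[:,1]+.355)<.1)&(C[:,2]>.04)]; q=p[p[:,2]>.077]
print('pot',cv2.minAreaRect(p[:,:2].astype(np.float32)*1000),cv2.minEnclosingCircle(q[:,:2].astype(np.float32)),p[:,2].max())
im=T['im'][:,:,::-1];a=cv2.resize(im[110:260,380:530],(400,400));b=cv2.resize(S['im'][:,:,::-1],(400,250));b=np.vstack([b,np.zeros((150,400,3),np.uint8)]);cv2.imwrite('pics/m2.png',np.hstack([a,b]))
E
```

```text
t 11.45 pos [ 0.7084 -0.0159  0.1702] yawx 87.0 F [-0.  -1.  -0.2] w 0.0598 g 0.0 q1,q6 [-11.  -8.]
2145 ((708.8138427734375, -22.665267944335938), (192.9173126220703, 33.72290802001953), 85.96781921386719)
-0.11 [ 0.7073 -0.1099  0.0086]
-0.08 [ 0.7088 -0.08    0.0086]
-0.05 [ 0.7097 -0.0499  0.0085]
-0.02 [ 0.7111 -0.0201  0.0085]
0.01 [0.7126 0.01   0.0085]
0.03 [0.7134 0.0302 0.0086]
-0.11927022120990612 0.07361933667848955
pot ((506.44866943359375, -350.0019836425781), (123.67926025390625, 70.82891082763672), 22.178020477294922) ((0.5247933268547058, -0.35228800773620605), 0.04756507650017738) 0.09588710574960801
```

View pics/m2.png

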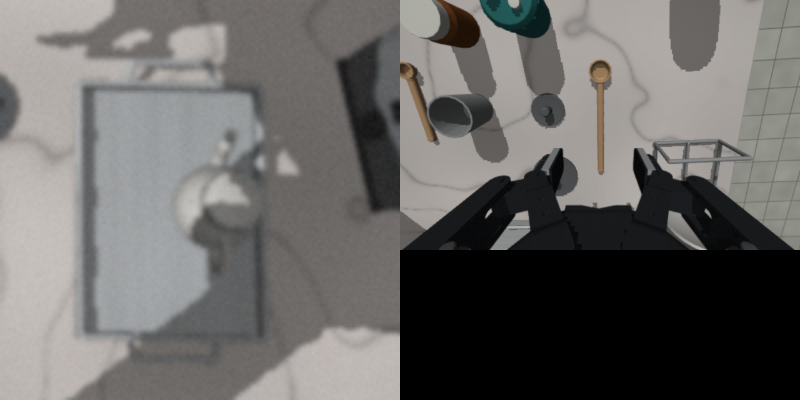

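The pot stands on the outer half of the tea tray, at (218,195) in the left panel, with its spout towards +x. The right panel shows the long spoon vertical between the fingers at x≈600, so the tool is aligned with it. I'll shift 3 mm and go down.

{"op": "servo_tool", "data": {
  "steps": [
    {"tx": 0.3,"ty": 0.2,"tz": -2.5,"yaw": 0,"claw": 4},
    {"tx": 0,"ty": 0,"tz": -2.5,"yaw": 0,"claw": 4},
    {"tx": 0,"ty": 0,"tz": -2.5,"yaw": 0,"claw": 4},
    {"tx": 0,"ty": 0,"tz": -2.5,"yaw": 0,"claw": 4},
    {"tx": 0,"ty": 0,"tz": -2,"yaw": 0,"claw": 4},
    {"tx": 0,"ty": 0,"tz": -1.5,"yaw": 0,"claw": 4},
    {"tx": 0,"ty": 0,"tz": -1,"yaw": 0,"claw": 4},
    {"tx": 0,"ty": 0,"tz": -0.3,"yaw": 0,"claw": 4},
    {"tx": 0,"ty": 0,"tz": 0,"yaw": 0,"claw": 4},
    {"tx": 0,"ty": 0,"tz": 0,"yaw": 0,"claw": 2.5},
    {"tx": 0,"ty": 0,"tz": 0,"yaw": 0,"claw": 1},
    {"tx": 0,"ty": 0,"tz": 0,"yaw": 0,"claw": 0.3},
    {"tx": 0,"ty": 0,"tz": 0,"yaw": 0,"claw": 0.3},
    {"tx": 0,"ty": 0,"tz": 0,"yaw": 0,"claw": 0.3},
    {"tx": 0,"ty": 0,"tz": 0,"yaw": 0,"claw": 0.3},
    {"tx": 0,"ty": 0,"tz": 0,"yaw": 0,"claw": 0.3}
  ],
  "newtons": 30
}}

```text
time_s: 13.05
position: [0.7116, -0.0133, 0.0214]
tool_rot: [[0.052, 0.999, 0.002], [0.999, -0.052, -0.0], [-0.0, 0.002, -1.0]]
ft_force: [-0.0, 0.5, 6.3]
grip_width: 0.01
gripper_force: 31.7
```

{"op": "servo_tool", "data": {
  "steps": [
    {"tx": 0,"ty": 0,"tz": 1,"yaw": 0,"claw": 0.3},
    {"tx": 0,"ty": 0,"tz": 2,"yaw": 0,"claw": 0.3},
    {"tx": 0,"ty": 0,"tz": 3,"yaw": 0,"claw": 0.3},
    {"tx": 0,"ty": 0,"tz": 3,"yaw": 0,"claw": 0.3},
    {"tx": 0,"ty": 0,"tz": 2,"yaw": 0,"claw": 0.3},
    {"tx": -1.37,"ty": -1.83,"tz": 0,"yaw": -6.48,"claw": 0.3},
    {"tx": -1.37,"ty": -1.83,"tz": 0,"yaw": -6.48,"claw": 0.3},
    {"tx": -1.37,"ty": -1.83,"tz": 0,"yaw": -6.48,"claw": 0.3},
    {"tx": -1.37,"ty": -1.83,"tz": 0,"yaw": -6.48,"claw": 0.3},
    {"tx": -1.37,"ty": -1.83,"tz": 0,"yaw": -6.48,"claw": 0.3},
    {"tx": -1.37,"ty": -1.83,"tz": 0,"yaw": -6.48,"claw": 0.3},
    {"tx": -1.37,"ty": -1.83,"tz": 0,"yaw": -6.48,"claw": 0.3},
    {"tx": -1.37,"ty": -1.83,"tz": 0,"yaw": -6.48,"claw": 0.3},
    {"tx": -1.37,"ty": -1.83,"tz": 0,"yaw": -6.48,"claw": 0.3},
    {"tx": -1.37,"ty": -1.83,"tz": 0,"yaw": -6.48,"claw": 0.3},
    {"tx": -1.37,"ty": -1.83,"tz": 0,"yaw": -6.48,"claw": 0.3},
    {"tx": -1.37,"ty": -1.83,"tz": 0,"yaw": -6.48,"claw": 0.3},
    {"tx": -1.37,"ty": -1.83,"tz": 0,"yaw": -6.48,"claw": 0.3},
    {"tx": -1.37,"ty": -1.83,"tz": 0,"yaw": -6.48,"claw": 0.3},
    {"tx": 0,"ty": 0,"tz": 0,"yaw": 0,"claw": 0.3}
  ],
  "newtons": 40
}}

```text
time_s: 15.05
position: [0.5181, -0.2713, 0.1307]
tool_rot: [[0.998, -0.069, -0.0], [-0.069, -0.998, -0.0], [-0.0, 0.0, -1.0]]
ft_force: [-0.2, 1.4, -0.3]
grip_width: 0.0094
gripper_force: 40.6
```

```bash
python3 - <<'E'
from w import *
snap('wrist','w3'); st()
E
```

```text
t 15.1 pos [ 0.5188 -0.2702  0.1307] yawx -3.7 F [ 0.1  0.6 -0.3] w 0.0094 g 40.58420956134796 q1,q6 [-39.  55.]
```

View pics/w3.png

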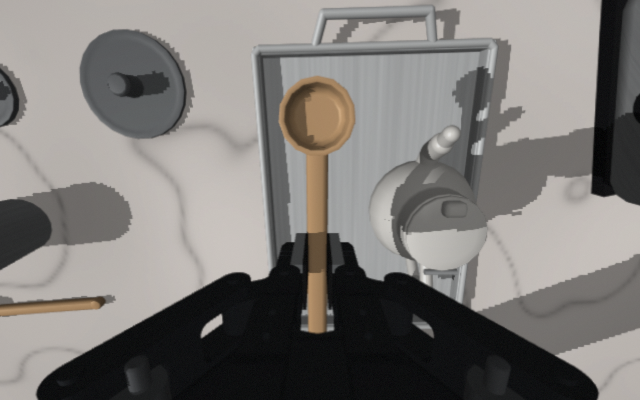

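The spoon is held straight and level: bowl at (317,115), lined up with the inner half of the tray. The pot stands upright at (430,215), clear of it. Lowering now.

{"op": "servo_tool", "data": {
  "steps": [
    {"tx": 0,"ty": 0,"tz": -2,"yaw": 0,"claw": 0.3},
    {"tx": 0,"ty": 0,"tz": -2.5,"yaw": 0,"claw": 0.3},
    {"tx": 0,"ty": 0,"tz": -2.5,"yaw": 0,"claw": 0.3},
    {"tx": 0,"ty": 0,"tz": -1.5,"yaw": 0,"claw": 0.3},
    {"tx": 0,"ty": 0,"tz": -1,"yaw": 0,"claw": 0.3},
    {"tx": 0,"ty": 0,"tz": -0.5,"yaw": 0,"claw": 0.3},
    {"tx": 0,"ty": 0,"tz": -0.3,"yaw": 0,"claw": 0.3},
    {"tx": 0,"ty": 0,"tz": -0.2,"yaw": 0,"claw": 0.3},
    {"tx": 0,"ty": 0,"tz": -0.05,"yaw": 0,"claw": 0.3},
    {"tx": 0,"ty": 0,"tz": 0,"yaw": 0,"claw": 0.3},
    {"tx": 0,"ty": 0,"tz": 0,"yaw": 0,"claw": 0.3}
  ]
}}

```text
time_s: 16.2
position: [0.5194, -0.2696, 0.0252]
tool_rot: [[0.998, -0.064, 0.001], [-0.064, -0.998, -0.0], [0.001, 0.0, -1.0]]
ft_force: [-0.2, 1.4, -0.1]
grip_width: 0.0095
gripper_force: 40.6
```

{"op": "servo_tool", "data": {
  "steps": [
    {"tx": 0,"ty": 0,"tz": -0.05,"yaw": 0,"claw": 0.3},
    {"tx": 0,"ty": 0,"tz": 0,"yaw": 0,"claw": 1.2},
    {"tx": 0,"ty": 0,"tz": 0,"yaw": 0,"claw": 2},
    {"tx": 0,"ty": 0,"tz": 0,"yaw": 0,"claw": 2.6},
    {"tx": 0,"ty": 0,"tz": 0,"yaw": 0,"claw": 2.6},
    {"tx": 0,"ty": 0,"tz": 0,"yaw": 0,"claw": 2.6},
    {"tx": 0,"ty": 0,"tz": 1,"yaw": 0,"claw": 2.6},
    {"tx": 0,"ty": 0,"tz": 2,"yaw": 0,"claw": 2.6},
    {"tx": 0,"ty": 0,"tz": 4,"yaw": 0,"claw": 2.6},
    {"tx": 0,"ty": 0,"tz": 4,"yaw": 0,"claw": 4},
    {"tx": 0,"ty": 0,"tz": 4,"yaw": 0,"claw": 8.5},
    {"tx": 0,"ty": 0,"tz": 3,"yaw": 0,"claw": 8.5}
  ]
}}

```text
time_s: 17.4
position: [0.5194, -0.2695, 0.2079]
tool_rot: [[0.998, -0.064, 0.003], [-0.064, -0.998, -0.002], [0.003, 0.002, -1.0]]
ft_force: [0.6, 0.2, -1.3]
grip_width: 0.0677
gripper_force: 0.0
```

{"op": "servo_tool", "data": {
  "steps": [
    {"tx": 0.83,"ty": 3.38,"tz": 0,"yaw": 0.3,"claw": 8.5},
    {"tx": 0.83,"ty": 3.38,"tz": 0,"yaw": 0.3,"claw": 8.5},
    {"tx": 0.83,"ty": 3.38,"tz": 0,"yaw": 0.3,"claw": 8.5},
    {"tx": 0.83,"ty": 3.38,"tz": 0,"yaw": 0.3,"claw": 8.5},
    {"tx": 0.83,"ty": 3.38,"tz": 0,"yaw": 0.3,"claw": 8.5},
    {"tx": 0.83,"ty": 3.38,"tz": 0,"yaw": 0.3,"claw": 8.5},
    {"tx": 0.83,"ty": 3.38,"tz": 0,"yaw": 0.3,"claw": 8.5},
    {"tx": 0.83,"ty": 3.38,"tz": 0,"yaw": 0.3,"claw": 8.5},
    {"tx": 0.83,"ty": 3.38,"tz": 0,"yaw": 0.3,"claw": 8.5},
    {"tx": 0.83,"ty": 3.38,"tz": 0,"yaw": 0.3,"claw": 8.5},
    {"tx": 0.83,"ty": 3.38,"tz": 0,"yaw": 0.3,"claw": 8.5},
    {"tx": 0.8,"ty": 3.35,"tz": 0,"yaw": 0.3,"claw": 8.5},
    {"tx": 0,"ty": 0,"tz": 0,"yaw": 0,"claw": 8.5},
    {"tx": 0,"ty": 0,"tz": 0,"yaw": 0,"claw": 8.5}
  ]
}}

```text
time_s: 18.8
position: [0.6184, 0.1362, 0.2047]
tool_rot: [[1.0, -0.0, 0.0], [-0.0, -1.0, -0.0], [0.0, 0.0, -1.0]]
ft_force: [0.7, -0.3, -1.0]
grip_width: 0.0852
gripper_force: 0.0
```

```bash
python3 - <<'E'
from w import *
snap('wrist','w4'); snap('top','t4'); st()
P=cloud(load('w4')).reshape(-1,3)
for x,y,z0,z1,r in((.6185,.136,.05,.1,.045),(.6185,.136,.06,.078,.045)):
  Q=P[(P[:,2]>z0)&(P[:,2]<z1)&(np.hypot(P[:,0]-x,P[:,1]-y)<r)]
  if len(Q)>5: print(len(Q),cv2.minEnclosingCircle(Q[:,:2].astype(np.float32)),Q[:,:2].min(0),Q[:,:2].max(0),Q[:,2].max())
S=load('t4'); cv2.imwrite('pics/t4c.png',cv2.resize(S['im'][110:260,380:530,::-1],(500,500),interpolation=cv2.INTER_CUBIC))
E
```

```text
t 18.9 pos [0.6184 0.1349 0.2047] yawx -0.1 F [-0.1  0.3  0.5] w 0.0849 g 0.0 q1,q6 [ 2. 92.]
3434 ((0.6190165281295776, 0.13681994378566742), 0.032481446862220764) [0.5876118  0.10466307] [0.65103577 0.16838665] 0.09030512837107069
2574 ((0.6190165281295776, 0.13681994378566742), 0.032481446862220764) [0.5876118  0.10466307] [0.65103577 0.16838665] 0.07799792048329662
```

View pics/t4c.png

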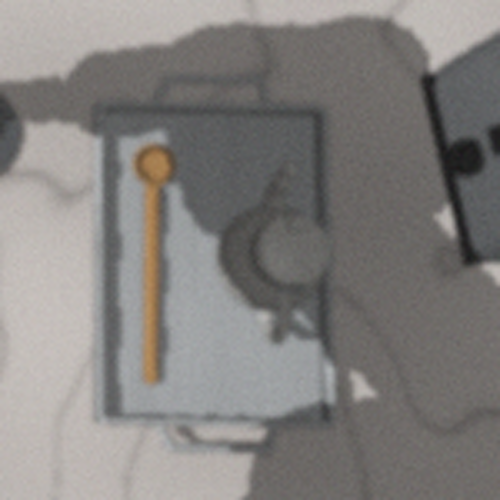

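The spoon lies flat in the tray, from (155,163) to (150,380). The pot stands clear of it; its apparent lean to the right is perspective. The sippy cup is at (0.619, 0.137), so I'll grasp it next.

{"op": "servo_tool", "data": {
  "steps": [
    {"tx": 0,"ty": 0.1,"tz": -3,"yaw": 0,"claw": 8.5},
    {"tx": 0,"ty": 0,"tz": -3,"yaw": 0,"claw": 8.5},
    {"tx": 0,"ty": 0,"tz": -3,"yaw": 0,"claw": 8.5},
    {"tx": 0,"ty": 0,"tz": -3,"yaw": 0,"claw": 8.5},
    {"tx": 0,"ty": 0,"tz": -2.5,"yaw": 0,"claw": 8.5},
    {"tx": 0,"ty": 0,"tz": -1.2,"yaw": 0,"claw": 8.5},
    {"tx": 0,"ty": 0,"tz": 0,"yaw": 0,"claw": 8},
    {"tx": 0,"ty": 0,"tz": 0,"yaw": 0,"claw": 7},
    {"tx": 0,"ty": 0,"tz": 0,"yaw": 0,"claw": 6.3},
    {"tx": 0,"ty": 0,"tz": 0,"yaw": 0,"claw": 5.5},
    {"tx": 0,"ty": 0,"tz": 0,"yaw": 0,"claw": 5},
    {"tx": 0,"ty": 0,"tz": 0,"yaw": 0,"claw": 5},
    {"tx": 0,"ty": 0,"tz": 0,"yaw": 0,"claw": 5},
    {"tx": 0,"ty": 0,"tz": 0,"yaw": 0,"claw": 5},
    {"tx": 0,"ty": 0,"tz": 0,"yaw": 0,"claw": 5}
  ],
  "newtons": 30
}}

```text
time_s: 20.4
position: [0.6194, 0.1366, 0.0492]
tool_rot: [[1.0, -0.001, 0.003], [-0.001, -1.0, -0.0], [0.003, 0.0, -1.0]]
ft_force: [-0.8, -2.1, 7.3]
grip_width: 0.0619
gripper_force: 32.3
```

A width of 61.9 mm says the pads are on the 63 mm collar. I'll reopen, go 7 mm lower and grip the body.

{"op": "servo_tool", "data": {
  "steps": [
    {"tx": 0,"ty": 0,"tz": 0,"yaw": 0,"claw": 7},
    {"tx": 0,"ty": 0,"tz": 0,"yaw": 0,"claw": 7.5},
    {"tx": 0,"ty": 0,"tz": 0,"yaw": 0,"claw": 7.5},
    {"tx": 0,"ty": 0,"tz": -0.4,"yaw": 0,"claw": 7.5},
    {"tx": 0,"ty": 0,"tz": -0.3,"yaw": 0,"claw": 7.5},
    {"tx": 0,"ty": 0,"tz": 0,"yaw": 0,"claw": 6.3},
    {"tx": 0,"ty": 0,"tz": 0,"yaw": 0,"claw": 5.5},
    {"tx": 0,"ty": 0,"tz": 0,"yaw": 0,"claw": 5},
    {"tx": 0,"ty": 0,"tz": 0,"yaw": 0,"claw": 5},
    {"tx": 0,"ty": 0,"tz": 0,"yaw": 0,"claw": 5},
    {"tx": 0,"ty": 0,"tz": 0,"yaw": 0,"claw": 5},
    {"tx": 0,"ty": 0,"tz": 0,"yaw": 0,"claw": 5},
    {"tx": 0,"ty": 0,"tz": 0,"yaw": 0,"claw": 5}
  ],
  "newtons": 30
}}

```text
time_s: 21.7
position: [0.6186, 0.1369, 0.0403]
tool_rot: [[1.0, -0.001, -0.0], [-0.001, -1.0, -0.0], [-0.0, 0.0, -1.0]]
ft_force: [0.3, -0.7, -0.4]
grip_width: 0.06
gripper_force: 33.9
```

{"op": "servo_tool", "data": {
  "steps": [
    {"tx": 0,"ty": 0,"tz": 1,"yaw": 0,"claw": 5},
    {"tx": 0,"ty": 0,"tz": 2,"yaw": 0,"claw": 5},
    {"tx": 0,"ty": 0,"tz": 2,"yaw": 0,"claw": 5},
    {"tx": -0.5,"ty": 1.2,"tz": 0,"yaw": 0,"claw": 5},
    {"tx": -1,"ty": 2.25,"tz": 0,"yaw": 0,"claw": 5},
    {"tx": -1,"ty": 2.3,"tz": 0,"yaw": 0,"claw": 5},
    {"tx": -1,"ty": 2.3,"tz": 0,"yaw": 0,"claw": 5},
    {"tx": -1,"ty": 2.3,"tz": 0,"yaw": 0,"claw": 5},
    {"tx": -1,"ty": 2.3,"tz": 0,"yaw": 0,"claw": 5},
    {"tx": -1,"ty": 2.3,"tz": 0,"yaw": 0,"claw": 5},
    {"tx": -1,"ty": 2.3,"tz": 0,"yaw": 0,"claw": 5},
    {"tx": -0.9,"ty": 2,"tz": 0,"yaw": 0,"claw": 5},
    {"tx": 0,"ty": 0,"tz": 0,"yaw": 0,"claw": 5},
    {"tx": 0,"ty": 0,"tz": -2,"yaw": 0,"claw": 5},
    {"tx": 0,"ty": 0,"tz": -1.5,"yaw": 0,"claw": 5},
    {"tx": 0,"ty": 0,"tz": -0.5,"yaw": 0,"claw": 5},
    {"tx": 0,"ty": 0,"tz": -0.3,"yaw": 0,"claw": 5},
    {"tx": 0,"ty": 0,"tz": 0,"yaw": 0,"claw": 5},
    {"tx": 0,"ty": 0,"tz": 0,"yaw": 0,"claw": 5}
  ],
  "newtons": 30
}}

```text
time_s: 23.6
position: [0.5349, 0.3294, 0.0479]
tool_rot: [[1.0, -0.002, 0.001], [-0.002, -1.0, 0.0], [0.001, -0.0, -1.0]]
ft_force: [0.1, -0.9, -0.5]
grip_width: 0.0601
gripper_force: 34.1
```

{"op": "servo_tool", "data": {
  "steps": [
    {"tx": 0,"ty": 0,"tz": -0.15,"yaw": 0,"claw": 5},
    {"tx": 0,"ty": 0,"tz": -0.1,"yaw": 0,"claw": 5},
    {"tx": 0,"ty": 0,"tz": -0.05,"yaw": 0,"claw": 5},
    {"tx": 0,"ty": 0,"tz": -0.05,"yaw": 0,"claw": 5},
    {"tx": 0,"ty": 0,"tz": 0,"yaw": 0,"claw": 5},
    {"tx": 0,"ty": 0,"tz": 0,"yaw": 0,"claw": 5}
  ]
}}

```text
time_s: 24.2
position: [0.5348, 0.3293, 0.0442]
tool_rot: [[1.0, -0.001, 0.001], [-0.001, -1.0, 0.0], [0.001, -0.0, -1.0]]
ft_force: [-0.2, -1.1, 3.8]
grip_width: 0.06
gripper_force: 32.9
```

{"op": "servo_tool", "data": {
  "steps": [
    {"tx": 0,"ty": 0,"tz": 0,"yaw": 0,"claw": 6.3},
    {"tx": 0,"ty": 0,"tz": 0,"yaw": 0,"claw": 7.2},
    {"tx": 0,"ty": 0,"tz": 0,"yaw": 0,"claw": 8},
    {"tx": 0,"ty": 0,"tz": 0,"yaw": 0,"claw": 8},
    {"tx": 0,"ty": 0,"tz": 1,"yaw": 0,"claw": 8},
    {"tx": 0,"ty": 0,"tz": 3,"yaw": 0,"claw": 8},
    {"tx": 0,"ty": 0,"tz": 4,"yaw": 0,"claw": 8.5},
    {"tx": 0,"ty": 0,"tz": 4,"yaw": 0,"claw": 8.5},
    {"tx": 0,"ty": 0,"tz": 3,"yaw": 0,"claw": 8.5},
    {"tx": -0.26,"ty": -3.22,"tz": 0,"yaw": 0,"claw": 8.5},
    {"tx": -0.26,"ty": -3.22,"tz": 0,"yaw": 0,"claw": 8.5},
    {"tx": -0.26,"ty": -3.22,"tz": 0,"yaw": 0,"claw": 8.5},
    {"tx": -0.26,"ty": -3.22,"tz": 0,"yaw": 0,"claw": 8.5},
    {"tx": -0.26,"ty": -3.22,"tz": 0,"yaw": 0,"claw": 8.5},
    {"tx": -0.26,"ty": -3.22,"tz": 0,"yaw": 0,"claw": 8.5},
    {"tx": -0.26,"ty": -3.22,"tz": 0,"yaw": 0,"claw": 8.5},
    {"tx": -0.26,"ty": -3.22,"tz": 0,"yaw": 0,"claw": 8.5},
    {"tx": -0.26,"ty": -3.22,"tz": 0,"yaw": 0,"claw": 8.5},
    {"tx": -0.26,"ty": -3.2,"tz": 0,"yaw": 0,"claw": 8.5}
  ]
}}

```text
time_s: 26.1
position: [0.5084, 0.0063, 0.1947]
tool_rot: [[1.0, -0.001, 0.001], [-0.001, -1.0, -0.0], [0.001, 0.0, -1.0]]
ft_force: [0.2, 0.1, 0.1]
grip_width: 0.0849
gripper_force: 0.0
```

```bash
python3 - <<'E'
from w import *
snap('wrist','w5'); snap('top','t5'); st()
P=cloud(load('w5')).reshape(-1,3); C=cloud(load('t5')).reshape(-1,3)
for P,x,y,z0,z1,r in((P,.509,.0075,.053,.066,.045),(C,.535,.329,.06,.1,.05)):
  Q=P[(P[:,2]>z0)&(P[:,2]<z1)&(np.hypot(P[:,0]-x,P[:,1]-y)<r)]
  print(len(Q),cv2.minEnclosingCircle(Q[:,:2].astype(np.float32)),Q[:,:2].min(0),Q[:,:2].max(0),Q[:,2].max())
E
```

```text
t 26.2 pos [0.5086 0.0047 0.1946] yawx -0.3 F [ 0.1 -0.4 -0.6] w 0.0847 g 0.0 q1,q6 [-13.  77.]
784 ((0.5087087750434875, 0.007562606129795313), 0.029883578419685364) [ 0.47915275 -0.02214888] [0.5382675  0.03697395] 0.061886519404498797
507 ((0.5348422527313232, 0.32955458760261536), 0.03271850198507309) [0.50372305 0.29789446] [0.56532302 0.36171987] 0.09609463420217468
```

{"op": "servo_tool", "data": {
  "steps": [
    {"tx": 0,"ty": 0.25,"tz": -3,"yaw": 0,"claw": 8.5},
    {"tx": 0,"ty": 0,"tz": -3,"yaw": 0,"claw": 8.5},
    {"tx": 0,"ty": 0,"tz": -3,"yaw": 0,"claw": 8.5},
    {"tx": 0,"ty": 0,"tz": -3,"yaw": 0,"claw": 8.5},
    {"tx": 0,"ty": 0,"tz": -2.3,"yaw": 0,"claw": 8.5},
    {"tx": 0,"ty": 0,"tz": -1.2,"yaw": 0,"claw": 8.5},
    {"tx": 0,"ty": 0,"tz": 0,"yaw": 0,"claw": 7.5},
    {"tx": 0,"ty": 0,"tz": 0,"yaw": 0,"claw": 6.5},
    {"tx": 0,"ty": 0,"tz": 0,"yaw": 0,"claw": 5.8},
    {"tx": 0,"ty": 0,"tz": 0,"yaw": 0,"claw": 5},
    {"tx": 0,"ty": 0,"tz": 0,"yaw": 0,"claw": 4.5},
    {"tx": 0,"ty": 0,"tz": 0,"yaw": 0,"claw": 4.5},
    {"tx": 0,"ty": 0,"tz": 0,"yaw": 0,"claw": 4.5},
    {"tx": 0,"ty": 0,"tz": 0,"yaw": 0,"claw": 4.5},
    {"tx": 0,"ty": 0,"tz": 0,"yaw": 0,"claw": 4.5}
  ],
  "newtons": 25
}}

```text
time_s: 27.7
position: [0.5093, 0.0099, 0.04]
tool_rot: [[1.0, -0.002, 0.003], [-0.002, -1.0, -0.001], [0.003, 0.001, -1.0]]
ft_force: [-0.1, -0.8, 7.0]
grip_width: 0.0588
gripper_force: 26.3
```

```bash
python3 -c "from w import *; st()"
```

```text
t 27.7 pos [0.5093 0.0099 0.04  ] yawx -0.1 F [-0.1 -0.8  7. ] w 0.0588 g 26.278220622360777 q1,q6 [-12.  78.]
```

{"op": "servo_tool", "data": {
  "steps": [
    {"tx": 0,"ty": 0,"tz": 1,"yaw": 0,"claw": 4.5},
    {"tx": 0,"ty": 0,"tz": 2,"yaw": 0,"claw": 4.5},
    {"tx": 0,"ty": 0,"tz": 3,"yaw": 0,"claw": 4.5},
    {"tx": 0,"ty": 0,"tz": 3,"yaw": 0,"claw": 4.5},
    {"tx": 0,"ty": 0,"tz": 1.5,"yaw": 0,"claw": 4.5},
    {"tx": -0.5,"ty": 1.5,"tz": 0,"yaw": 0,"claw": 4.5},
    {"tx": -0.5,"ty": 2.5,"tz": 0,"yaw": 0,"claw": 4.5},
    {"tx": -0.5,"ty": 2.5,"tz": 0,"yaw": 0,"claw": 4.5},
    {"tx": -0.5,"ty": 2.5,"tz": 0,"yaw": 0,"claw": 4.5},
    {"tx": -0.5,"ty": 2.5,"tz": 0,"yaw": 0,"claw": 4.5},
    {"tx": -0.5,"ty": 2.5,"tz": 0,"yaw": 0,"claw": 4.5},
    {"tx": -0.5,"ty": 2.5,"tz": 0,"yaw": 0,"claw": 4.5},
    {"tx": -0.5,"ty": 2.5,"tz": 0,"yaw": 0,"claw": 4.5},
    {"tx": -0.5,"ty": 2.5,"tz": 0,"yaw": 0,"claw": 4.5},
    {"tx": -0.5,"ty": 2.5,"tz": 0,"yaw": 0,"claw": 4.5},
    {"tx": -0.5,"ty": 2.5,"tz": 0,"yaw": 0,"claw": 4.5},
    {"tx": -0.5,"ty": 2.5,"tz": 0,"yaw": 0,"claw": 4.5},
    {"tx": -0.5,"ty": 2.5,"tz": 0,"yaw": 0,"claw": 4.5},
    {"tx": 0,"ty": 0.5,"tz": 0,"yaw": 0,"claw": 4.5},
    {"tx": 0,"ty": 0,"tz": 0,"yaw": 0,"claw": 4.5}
  ]
}}

```text
time_s: 29.7
position: [0.4426, 0.3307, 0.1433]
tool_rot: [[1.0, 0.0, -0.001], [0.0, -1.0, -0.001], [-0.001, 0.001, -1.0]]
ft_force: [0.1, -0.0, -1.5]
grip_width: 0.0583
gripper_force: 27.3
```

```bash
python3 - <<'E'
from w import *
st(); snap('scene','s6'); S=load('s6'); cv2.imwrite('pics/s6c.png',cv2.resize(S['im'][100:310,340:600,::-1],None,fx=2.6,fy=2.6,interpolation=cv2.INTER_CUBIC))
E
```

```text
t 29.7 pos [0.4426 0.3307 0.1433] yawx 0.0 F [ 0.1 -0.  -1.5] w 0.0583 g 27.257380101364106 q1,q6 [ 24. 114.]
```

View pics/s6c.png

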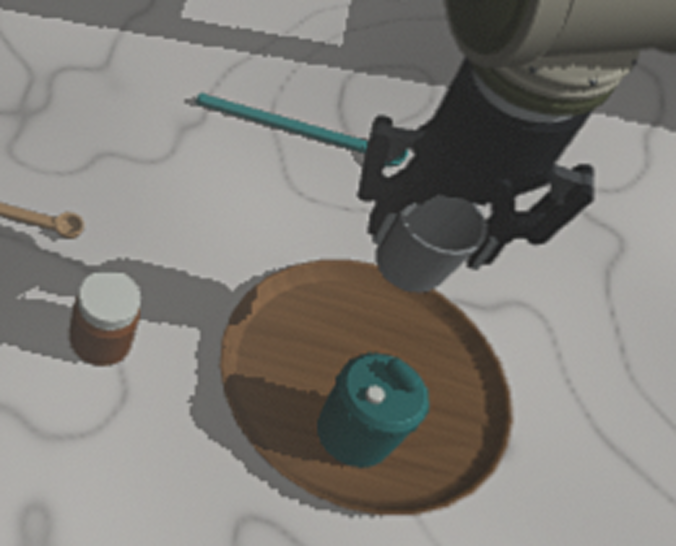

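The snack cup is held upright at (430,245), and the sippy cup stands on the round tray at (370,410). Lowering the snack cup.

{"op": "servo_tool", "data": {
  "steps": [
    {"tx": 0.1,"ty": 0,"tz": -2.5,"yaw": 0,"claw": 4.5},
    {"tx": 0.1,"ty": -0.1,"tz": -2.5,"yaw": 0,"claw": 4.5},
    {"tx": 0,"ty": 0,"tz": -2,"yaw": 0,"claw": 4.5},
    {"tx": 0,"ty": 0,"tz": -1.2,"yaw": 0,"claw": 4.5},
    {"tx": 0,"ty": 0,"tz": -0.7,"yaw": 0,"claw": 4.5},
    {"tx": 0,"ty": 0,"tz": -0.4,"yaw": 0,"claw": 4.5},
    {"tx": 0,"ty": 0,"tz": -0.2,"yaw": 0,"claw": 4.5},
    {"tx": 0,"ty": 0,"tz": 0,"yaw": 0,"claw": 4.5},
    {"tx": 0,"ty": 0,"tz": 0,"yaw": 0,"claw": 4.5}
  ]
}}

```text
time_s: 30.65
position: [0.4458, 0.3292, 0.0494]
tool_rot: [[1.0, -0.001, 0.001], [-0.001, -1.0, 0.0], [0.001, -0.0, -1.0]]
ft_force: [-0.4, -0.3, -0.9]
grip_width: 0.0589
gripper_force: 27.3
```

{"op": "servo_tool", "data": {
  "steps": [
    {"tx": 0,"ty": 0,"tz": -0.1,"yaw": 0,"claw": 4.5},
    {"tx": 0,"ty": 0,"tz": -0.05,"yaw": 0,"claw": 4.5},
    {"tx": 0,"ty": 0,"tz": 0,"yaw": 0,"claw": 4.5},
    {"tx": 0,"ty": 0,"tz": 0,"yaw": 0,"claw": 4.5}
  ]
}}

```text
time_s: 31.05
position: [0.4456, 0.329, 0.0473]
tool_rot: [[1.0, -0.002, -0.0], [-0.002, -1.0, 0.0], [-0.0, -0.0, -1.0]]
ft_force: [-0.5, 0.1, -1.5]
grip_width: 0.0587
gripper_force: 27.3
```

{"op": "servo_tool", "data": {
  "steps": [
    {"tx": 0,"ty": 0,"tz": -0.1,"yaw": 0,"claw": 4.5},
    {"tx": 0,"ty": 0,"tz": -0.1,"yaw": 0,"claw": 4.5},
    {"tx": 0,"ty": 0,"tz": -0.05,"yaw": 0,"claw": 4.5},
    {"tx": 0,"ty": 0,"tz": 0,"yaw": 0,"claw": 4.5},
    {"tx": 0,"ty": 0,"tz": 0,"yaw": 0,"claw": 4.5}
  ]
}}

```text
time_s: 31.55
position: [0.4456, 0.3291, 0.0448]
tool_rot: [[1.0, -0.001, -0.0], [-0.001, -1.0, 0.0], [-0.0, -0.0, -1.0]]
ft_force: [-0.5, 0.5, -0.8]
grip_width: 0.0587
gripper_force: 27.3
```

{"op": "servo_tool", "data": {
  "steps": [
    {"tx": 0,"ty": 0,"tz": -0.05,"yaw": 0,"claw": 4.5},
    {"tx": 0,"ty": 0,"tz": -0.04,"yaw": 0,"claw": 4.5},
    {"tx": 0,"ty": 0,"tz": 0,"yaw": 0,"claw": 4.5},
    {"tx": 0,"ty": 0,"tz": 0,"yaw": 0,"claw": 4.5}
  ]
}}

```text
time_s: 31.95
position: [0.4457, 0.3291, 0.0442]
tool_rot: [[1.0, -0.002, 0.0], [-0.002, -1.0, 0.0], [0.0, -0.0, -1.0]]
ft_force: [-0.4, -1.5, 3.3]
grip_width: 0.0585
gripper_force: 27.4
```

{"op": "servo_tool", "data": {
  "steps": [
    {"tx": 0,"ty": 0,"tz": 0,"yaw": 0,"claw": 6},
    {"tx": 0,"ty": 0,"tz": 0,"yaw": 0,"claw": 6.8},
    {"tx": 0,"ty": 0,"tz": 0,"yaw": 0,"claw": 7.8},
    {"tx": 0,"ty": 0,"tz": 0,"yaw": 0,"claw": 8},
    {"tx": 0,"ty": 0,"tz": 1,"yaw": 0,"claw": 8},
    {"tx": 0,"ty": 0,"tz": 3,"yaw": 0,"claw": 8},
    {"tx": 0,"ty": 0,"tz": 4,"yaw": 0,"claw": 8},
    {"tx": 0,"ty": 0,"tz": 4,"yaw": 0,"claw": 8},
    {"tx": 0,"ty": 0,"tz": 2.5,"yaw": 0,"claw": 8},
    {"tx": 0,"ty": 0,"tz": 0,"yaw": 0,"claw": 6}
  ]
}}

```text
time_s: 32.95
position: [0.4467, 0.3297, 0.1934]
tool_rot: [[1.0, -0.001, 0.007], [-0.001, -1.0, 0.003], [0.007, -0.003, -1.0]]
ft_force: [0.7, 1.2, 0.9]
grip_width: 0.0674
gripper_force: 0.0
```

{"op": "servo_tool", "data": {
  "steps": [
    {"tx": 1.35,"ty": -3.5,"tz": 0,"yaw": 0,"claw": 5},
    {"tx": 1.35,"ty": -3.5,"tz": 0,"yaw": 0,"claw": 5},
    {"tx": 1.35,"ty": -3.5,"tz": 0,"yaw": 0,"claw": 5},
    {"tx": 1.35,"ty": -3.5,"tz": 0,"yaw": 0,"claw": 5},
    {"tx": 1.35,"ty": -3.5,"tz": 0,"yaw": 0,"claw": 5},
    {"tx": 1.35,"ty": -3.5,"tz": 0,"yaw": 0,"claw": 5},
    {"tx": 1.35,"ty": -3.5,"tz": 0,"yaw": 0,"claw": 5},
    {"tx": 1.35,"ty": -3.5,"tz": 0,"yaw": 0,"claw": 5},
    {"tx": 1.35,"ty": -3.5,"tz": 0,"yaw": 0,"claw": 5},
    {"tx": 1.35,"ty": -3.5,"tz": 0,"yaw": 0,"claw": 5},
    {"tx": 1.35,"ty": -3.5,"tz": 0,"yaw": 0,"claw": 5},
    {"tx": 1.35,"ty": -3.5,"tz": 0,"yaw": 0,"claw": 5},
    {"tx": 1.4,"ty": -3.5,"tz": 0,"yaw": 0,"claw": 5},
    {"tx": 0,"ty": 0,"tz": 0,"yaw": 0,"claw": 5},
    {"tx": 0,"ty": 0,"tz": 0,"yaw": 0,"claw": 5}
  ]
}}

```text
time_s: 34.45
position: [0.6212, -0.1263, 0.188]
tool_rot: [[1.0, -0.003, -0.002], [-0.003, -1.0, 0.001], [-0.002, -0.001, -1.0]]
ft_force: [-0.2, -0.0, -0.5]
grip_width: 0.0499
gripper_force: 0.0
```

```bash
python3 - <<'E'
from w import *
snap('wrist','w7'); snap('top','t7'); snap('scene','s7'); st()
W=cloud(load('w7')).reshape(-1,3); C=cloud(load('t7')).reshape(-1,3); D=cloud(load('s7')).reshape(-1,3)
for n,P,x,y,z0,z1,r in(('knob',W,.622,-.126,.014,.03,.025),('lid',W,.622,-.126,.003,.03,.06),('snack',C,.4457,.329,.055,.075,.045),('snackS',D,.4457,.329,.055,.075,.045)):
  Q=P[(P[:,2]>z0)&(P[:,2]<z1)&(np.hypot(P[:,0]-x,P[:,1]-y)<r)]
  if len(Q): print(n,len(Q),cv2.minEnclosingCircle(Q[:,:2].astype(np.float32)),Q[:,:2].min(0),Q[:,:2].max(0),Q[:,2].max())
E
```

```text
t 34.6 pos [ 0.6212 -0.1248  0.1889] yawx -0.0 F [ 0.3 -0.2 -0. ] w 0.0501 g 0.0 q1,q6 [-22.  68.]
knob 213 ((0.6213560700416565, -0.126053586602211), 0.009063135832548141) [ 0.61349358 -0.13458873] [ 0.63013925 -0.11758895] 0.025754908569466106
lid 4152 ((0.6214492321014404, -0.12600179016590118), 0.041963208466768265) [ 0.58014697 -0.16744599] [ 0.66319987 -0.08472898] 0.025754908569466106
snackS 259 ((0.44624197483062744, 0.3255392909049988), 0.030534226447343826) [0.41691153 0.29539186] [0.47660599 0.35310592] 0.06607145429019368
```

{"op": "servo_tool", "data": {
  "steps": [
    {"tx": 0,"ty": 0,"tz": -3,"yaw": 0,"claw": 4},
    {"tx": 0,"ty": 0,"tz": -3,"yaw": 0,"claw": 4},
    {"tx": 0,"ty": 0,"tz": -3,"yaw": 0,"claw": 4},
    {"tx": 0,"ty": 0,"tz": -3,"yaw": 0,"claw": 4},
    {"tx": 0,"ty": 0,"tz": -2,"yaw": 0,"claw": 4},
    {"tx": 0,"ty": 0,"tz": -1.3,"yaw": 0,"claw": 4},
    {"tx": 0,"ty": 0,"tz": -0.7,"yaw": 0,"claw": 4},
    {"tx": 0,"ty": 0,"tz": 0,"yaw": 0,"claw": 4},
    {"tx": 0,"ty": 0,"tz": 0,"yaw": 0,"claw": 2.8},
    {"tx": 0,"ty": 0,"tz": 0,"yaw": 0,"claw": 2},
    {"tx": 0,"ty": 0,"tz": 0,"yaw": 0,"claw": 1},
    {"tx": 0,"ty": 0,"tz": 0,"yaw": 0,"claw": 1},
    {"tx": 0,"ty": 0,"tz": 0,"yaw": 0,"claw": 1},
    {"tx": 0,"ty": 0,"tz": 0,"yaw": 0,"claw": 1},
    {"tx": 0,"ty": 0,"tz": 0,"yaw": 0,"claw": 1}
  ],
  "newtons": 30
}}

```text
time_s: 36.1
position: [0.622, -0.1261, 0.03]
tool_rot: [[1.0, -0.001, 0.002], [-0.001, -1.0, -0.001], [0.002, 0.001, -1.0]]
ft_force: [-0.7, -0.2, 6.5]
grip_width: 0.0151
gripper_force: 29.4
```

{"op": "servo_tool", "data": {
  "steps": [
    {"tx": 0,"ty": 0,"tz": 1,"yaw": 0,"claw": 1},
    {"tx": 0,"ty": 0,"tz": 3,"yaw": 0,"claw": 1},
    {"tx": 0,"ty": 0,"tz": 4,"yaw": 0,"claw": 1},
    {"tx": 0,"ty": 0,"tz": 4,"yaw": 0,"claw": 1},
    {"tx": 0,"ty": 0,"tz": 1.5,"yaw": 0,"claw": 1},
    {"tx": 0,"ty": 0,"tz": 0,"yaw": 0,"claw": 1}
  ]
}}

```text
time_s: 36.7
position: [0.6224, -0.1262, 0.1671]
tool_rot: [[1.0, -0.001, 0.005], [-0.001, -1.0, -0.002], [0.005, 0.002, -1.0]]
ft_force: [0.6, -1.0, 0.8]
grip_width: 0.0149
gripper_force: 29.5
```

{"op": "servo_tool", "data": {
  "steps": [
    {"tx": -0.6,"ty": 1.5,"tz": 0,"yaw": 0,"claw": 1},
    {"tx": -1,"ty": 2.6,"tz": 0,"yaw": 0,"claw": 1},
    {"tx": -1,"ty": 2.6,"tz": 0,"yaw": 0,"claw": 1},
    {"tx": -1,"ty": 2.6,"tz": 0,"yaw": 0,"claw": 1},
    {"tx": -1,"ty": 2.6,"tz": 0,"yaw": 0,"claw": 1},
    {"tx": -1,"ty": 2.6,"tz": 0,"yaw": 0,"claw": 1},
    {"tx": -1,"ty": 2.6,"tz": 0,"yaw": 0,"claw": 1},
    {"tx": -1,"ty": 2.6,"tz": 0,"yaw": 0,"claw": 1},
    {"tx": -1,"ty": 2.6,"tz": 0,"yaw": 0,"claw": 1},
    {"tx": -1,"ty": 2.6,"tz": 0,"yaw": 0,"claw": 1},
    {"tx": -1,"ty": 2.6,"tz": 0,"yaw": 0,"claw": 1},
    {"tx": -1,"ty": 2.6,"tz": 0,"yaw": 0,"claw": 1},
    {"tx": -1,"ty": 2.6,"tz": 0,"yaw": 0,"claw": 1},
    {"tx": -1,"ty": 2.6,"tz": 0,"yaw": 0,"claw": 1},
    {"tx": -1,"ty": 2.6,"tz": 0,"yaw": 0,"claw": 1},
    {"tx": -1,"ty": 2.6,"tz": 0,"yaw": 0,"claw": 1},
    {"tx": -1,"ty": 2.6,"tz": 0,"yaw": 0,"claw": 1},
    {"tx": -1,"ty": 2.2,"tz": 0,"yaw": 0,"claw": 1},
    {"tx": 0,"ty": 0,"tz": 0,"yaw": 0,"claw": 1},
    {"tx": 0,"ty": 0,"tz": 0,"yaw": 0,"claw": 1}
  ]
}}

```text
time_s: 38.7
position: [0.4443, 0.3271, 0.1627]
tool_rot: [[1.0, -0.0, -0.002], [-0.0, -1.0, -0.001], [-0.002, 0.001, -1.0]]
ft_force: [-0.6, 0.2, -1.0]
grip_width: 0.0156
gripper_force: 29.5
```

```bash
python3 - <<'E'
from w import *
st(); snap('scene','s8'); S=load('s8'); cv2.imwrite('pics/s8c.png',cv2.resize(S['im'][100:310,340:600,::-1],None,fx=2.6,fy=2.6,interpolation=cv2.INTER_CUBIC))
D=cloud(S).reshape(-1,3)
Q=D[(D[:,2]>.055)&(D[:,2]<.075)&(np.hypot(D[:,0]-.446,D[:,1]-.327)<.045)]
if len(Q): print(len(Q),cv2.minEnclosingCircle(Q[:,:2].astype(np.float32)))
E
```

```text
t 38.7 pos [0.4443 0.3271 0.1627] yawx -0.0 F [-0.6  0.2 -1. ] w 0.0156 g 29.464186654658988 q1,q6 [ 24. 114.]
189 ((0.44684991240501404, 0.32574185729026794), 0.030827058479189873)
```

View pics/s8c.png

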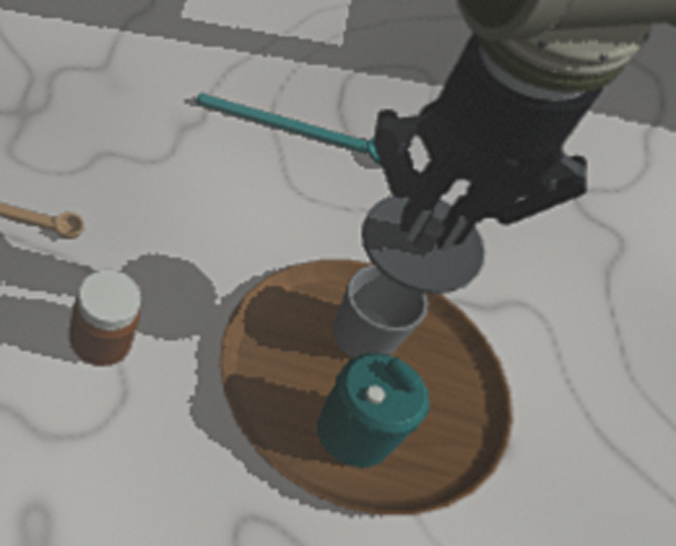

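The lid is held level at (425,245), above the upright snack cup at (385,305). Lowering onto the cup.

{"op": "servo_tool", "data": {
  "steps": [
    {"tx": 0.15,"ty": 0,"tz": -1,"yaw": 0,"claw": 1},
    {"tx": 0,"ty": 0,"tz": -2,"yaw": 0,"claw": 1},
    {"tx": 0,"ty": 0,"tz": -1.7,"yaw": 0,"claw": 1},
    {"tx": 0,"ty": 0,"tz": -1,"yaw": 0,"claw": 1},
    {"tx": 0,"ty": 0,"tz": -0.5,"yaw": 0,"claw": 1},
    {"tx": 0,"ty": 0,"tz": -0.3,"yaw": 0,"claw": 1},
    {"tx": 0,"ty": 0,"tz": -0.1,"yaw": 0,"claw": 1},
    {"tx": 0,"ty": 0,"tz": 0,"yaw": 0,"claw": 1},
    {"tx": 0,"ty": 0,"tz": 0,"yaw": 0,"claw": 1}
  ]
}}

```text
time_s: 39.65
position: [0.4473, 0.3272, 0.0984]
tool_rot: [[1.0, -0.001, 0.001], [-0.001, -1.0, 0.0], [0.001, -0.0, -1.0]]
ft_force: [-0.7, 0.1, -0.4]
grip_width: 0.0149
gripper_force: 29.5
```

{"op": "servo_tool", "data": {
  "steps": [
    {"tx": 0,"ty": 0,"tz": -0.1,"yaw": 0,"claw": 1},
    {"tx": 0,"ty": 0,"tz": 0,"yaw": 0,"claw": 1},
    {"tx": 0,"ty": 0,"tz": 0,"yaw": 0,"claw": 1}
  ]
}}

```text
time_s: 39.95
position: [0.4471, 0.3271, 0.097]
tool_rot: [[1.0, -0.001, 0.0], [-0.001, -1.0, 0.0], [0.0, -0.0, -1.0]]
ft_force: [0.8, 0.2, -0.3]
grip_width: 0.0153
gripper_force: 29.5
```

{"op": "servo_tool", "data": {
  "steps": [
    {"tx": 0,"ty": 0,"tz": -0.1,"yaw": 0,"claw": 1},
    {"tx": 0,"ty": 0,"tz": -0.1,"yaw": 0,"claw": 1},
    {"tx": 0,"ty": 0,"tz": 0,"yaw": 0,"claw": 1},
    {"tx": 0,"ty": 0,"tz": 0,"yaw": 0,"claw": 1}
  ]
}}

```text
time_s: 40.35
position: [0.4471, 0.327, 0.0949]
tool_rot: [[1.0, -0.001, -0.0], [-0.001, -1.0, -0.0], [-0.0, 0.0, -1.0]]
ft_force: [0.2, 0.7, -1.8]
grip_width: 0.0152
gripper_force: 29.5
```

{"op": "servo_tool", "data": {
  "steps": [
    {"tx": 0,"ty": 0,"tz": -0.07,"yaw": 0,"claw": 1},
    {"tx": 0,"ty": 0,"tz": 0,"yaw": 0,"claw": 1},
    {"tx": 0,"ty": 0,"tz": 0,"yaw": 0,"claw": 1}
  ]
}}

```text
time_s: 40.65
position: [0.4471, 0.3271, 0.0943]
tool_rot: [[1.0, -0.001, 0.0], [-0.001, -1.0, 0.0], [0.0, -0.0, -1.0]]
ft_force: [-0.1, 1.4, 0.9]
grip_width: 0.0153
gripper_force: 29.6
```

{"op": "servo_tool", "data": {
  "steps": [
    {"tx": 0,"ty": 0,"tz": -0.04,"yaw": 0,"claw": 1},
    {"tx": 0,"ty": 0,"tz": 0,"yaw": 0,"claw": 1.7},
    {"tx": 0,"ty": 0,"tz": 0,"yaw": 0,"claw": 2.4},
    {"tx": 0,"ty": 0,"tz": 0,"yaw": 0,"claw": 3.2},
    {"tx": 0,"ty": 0,"tz": 0,"yaw": 0,"claw": 3.5},
    {"tx": 0,"ty": 0,"tz": 0,"yaw": 0,"claw": 3.5},
    {"tx": 0,"ty": 0,"tz": 1,"yaw": 0,"claw": 3.5},
    {"tx": 0,"ty": 0,"tz": 2,"yaw": 0,"claw": 3.5},
    {"tx": 0,"ty": 0,"tz": 4,"yaw": 0,"claw": 3.5},
    {"tx": 0,"ty": 0,"tz": 4,"yaw": 0,"claw": 3.5},
    {"tx": -0.8,"ty": -3,"tz": 1,"yaw": 0,"claw": 3.5},
    {"tx": -0.8,"ty": -4,"tz": 0,"yaw": 0,"claw": 3.5},
    {"tx": -0.8,"ty": -4,"tz": 0,"yaw": 0,"claw": 3.5},
    {"tx": -0.8,"ty": -4,"tz": 0,"yaw": 0,"claw": 3.5},
    {"tx": -0.8,"ty": -4,"tz": 0,"yaw": 0,"claw": 3.5},
    {"tx": -0.8,"ty": -4,"tz": 0,"yaw": 0,"claw": 3.5},
    {"tx": -0.8,"ty": -4,"tz": 0,"yaw": 0,"claw": 3.5},
    {"tx": -0.8,"ty": -3,"tz": 0,"yaw": 0,"claw": 3.5},
    {"tx": 0,"ty": 0,"tz": 0,"yaw": 0,"claw": 3.5}
  ]
}}

```text
time_s: 42.55
position: [0.3826, 0.0246, 0.2146]
tool_rot: [[1.0, -0.006, 0.001], [-0.006, -1.0, -0.001], [0.001, 0.001, -1.0]]
ft_force: [-0.5, 0.6, 0.4]
grip_width: 0.0346
gripper_force: 0.0
```

```bash
python3 - <<'E'
from w import *
st(); snap('scene','s9'); S=load('s9'); cv2.imwrite('pics/s9c.png',cv2.resize(S['im'][90:330,100:560,::-1],None,fx=1.7,fy=1.7,interpolation=cv2.INTER_CUBIC))
D=cloud(S).reshape(-1,3)
Q=D[(D[:,2]>.062)&(D[:,2]<.1)&(np.hypot(D[:,0]-.446,D[:,1]-.327)<.05)]
q=Q[Q[:,2]<.076]; A=np.c_[q[:,:2]-q[:,:2].mean(0),np.ones(len(q))]
print(len(Q),cv2.minEnclosingCircle(q[:,:2].astype(np.float32)),'tilt',np.linalg.lstsq(A,q[:,2],rcond=None)[0])
E
```

```text
t 42.55 pos [0.3826 0.0246 0.2146] yawx -0.3 F [-0.5  0.6  0.4] w 0.0346 g 0.0 q1,q6 [-14.  76.]
1241 ((0.4474736750125885, 0.32463693618774414), 0.043015673756599426) tilt [-0.00236694  0.00282204  0.06813576]
```

View pics/s9c.png

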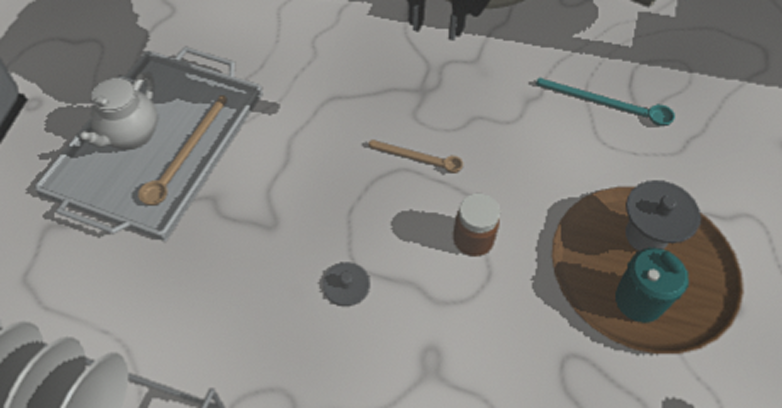

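The picture shows the teapot (125,115) and long spoon (180,150) on the tea tray. The sippy cup (655,285) and the snack cup with its lid (662,212) are on the round tray. The lid is level and centred to about 1 mm, and the short spoon, honey jar and small lid have not moved. Handing in.

```bash
python3 -c "
from rig import env
print(env.close_job())"
```

```text
the job is handed in; nothing more can be done
None
```

I made up both trays as asked and in the order asked, and handed the job in at about 43 s of the 131 s allowed; no verdict came back.

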